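Clamp an engraving block on the sloping stand

ROBOT

A 6-joint arm with a two-finger parallel gripper is mounted at the origin on the work surface; the furniture and walls round the work are solid. World frame = base frame: x ahead of the robot, y to its left, z up, the work surface at z = 0. Lengths are in m, angles in degrees, forces in N, time in s.
With the tool pointing down it reaches from about 0.3 to 0.75 m from the base axis. Payload 8.5 kg.
Tool frame: the origin (TCP) lies at the very end of the fingers, on their centre line; the grasp point (between the pads) lies 19 mm behind it; z points along the fingers, y is the line along which they close (so a half turn about z gives the same grasp; the last joint's range is limited). The gripper opens to 85 mm and grips with 20 to 120 N. Pads are 22 mm wide; open, the fingers measure 114 mm over their backs; the gripper's body (76 mm by 85 mm) begins 54 mm behind the grasp point. The pads swing forward as they close: fully open they stand 13 mm farther back than shut.
Start: joints at [56.476, 21.807, 74.336, -0, 83.858, -12.336], TCP at [0.199, 0.513, 0.195] pointing down, gripper open.
Joint ranges: [-178.18, 178.18], [-50.72, 133.34], [12.68, 142.11], [-81.47, 261.47], [9.98, 163.14], [-165.26, 165.26]. Speed limits (degrees/s): [136.94, 136.94, 180, 180, 180, 180].

INTERFACE

Orientations are given as a 3x3 rotation matrix whose columns are the frame's x, y, z axes.
In Python, from rig import env, imaging gives the robot as it stands. The module is installed in compiled form; this text tells all that it offers.
- The arm moves only by the tool arm_command, never from a script. Its arguments are lists of equal length, an entry for each row: "turn": the turn, a rotation vector about the tool's x, y, z in units of 5 degrees (1.0 is 5 degrees), a list of three; "xyz": the shift along the tool's x, y, z in units of 50 mm (1.0 is 50 mm), a list of three; "claw": the finger opening in mm, from 0 to 85.4. A call has 1 to 12 rows; each row shifts and turns the commanded pose from where the row before left it, along the tool's axes as they then stand; what a row does not reach is not made up. A row lasts 1/10 s, in which the tool goes at most 50 mm and 8.59 degrees, less where a joint would pass 70% of its speed; a pose out of reach is approached as far as the arm can. A call is refused whole if a number of a shift passes 1 or a number of a turn 1, either way. A call with a gripper value outside its range is refused whole. The fingers move at their own pace and stop on an object; "squeeze" is the grip in N (left out, the last holds). Time passes only in rows, so rows that do not move let the fingers close. It gives the time, the measured TCP pose, the force, the opening and the grip force at its end, in the units of the state.
- env.observe(): the state, without advancing time (a new reading comes with each control period).
- imaging.get_image(name): name is "scene" or "side" or "wrist"; returns (picture, depth): 420x560x3 uint8, blue, green, red; 420x560 float32, m along the optical axis (not along the pixel's ray), 0 where there is no reading.
- imaging.camera_info(name): a dict with "camera_matrix" (3x3 intrinsics, pixels), "rvec" (rotation vector, rad) and "tvec" (3), from world to camera coordinates, as OpenCV has them. Camera axes: x right, y down, z forward; pixel columns grow to the right and rows downward; lengths in m; the calibration is good to about 2 mm. The wrist camera is an equidistant fisheye: a pixel r from the principal point sees the ray r / f radians off the axis. A picture is of the moment at which its call begins: read the wrist's pose just before it. camera_info takes no time and is no camera call; for the wrist camera it gives the pose at the moment of the call.
- env.close_job(): hands the job in; it is judged then, once.
The state is a dict: "time_s": time; "q": joint angles; "qvel": joint speeds; "joint_efforts": joint torques, N m; "position": TCP position; "tool_rot": TCP orientation; "ft_force": force on the tool from outside, world axes, zero at the start; "wrist_torque": the same for the moment, N m; "grip_width": finger opening in m; "gripper_force": force on a finger pad.
Only numpy, scipy, OpenCV 4.12 (cv2) and the standard library are available. Lean on these libraries where they do the work, as an engineer would, in place of code of your own. Each camera call takes 0.05 s, during which the arm holds its last target. There are 200 camera calls.

TASK

Clamp the wood-engraving block on the sloping stand: set it flat on the board, home in the corner between the lower ledge and the side stop, with its end tucked under the sprung hold-down arm. Then take the larger of the two hex keys from their wooden block, feel for the hex socket of the arm's clamp screw, and turn the screw clockwise in regrasped quarter turns until it is fully tight. Leave the key standing in the screw, since the block will soon be turned, and do not disturb the smaller key or the other things on the table.

Things in the scene. Friction and masses are not known exactly. Their poses are not given: they have to be found in the camera images.
- stand: sloping wooden engraving stand, fixed, 172 x 250 mm on the table, under 130 mm high; origin on the table under its middle, x level towards its high back edge, y towards the side that carries the hold-down arm. Its 190 x 250 mm board rises at 22 degrees towards +x from the front edge, whose top is 40 mm over the table.
- nest (a point): where the centre of the block's underside belongs, on the board; z = board normal (22 degrees off vertical), x up the slope, y towards side stop and arm. Board: z = 0, x -70 to 120, y -125 to 125 mm, free on the -y side. Lower ledge: 8 mm high, 15 wide, y -107 to 107, upper edge at x = -25 mm. Side stop: 14 mm high, face at y = 40.5 mm, x -23 to 23 mm. 'In nest': in this frame.
- hold_arm: sprung steel strap 26 mm wide, 7 thick, along y over the side stop; origin on its hinge pin, at (0, 113, 27.5) mm in nest. The nose ends at y = 10 mm, its last 19 mm bent up 20 degrees as lead-in. Empty, the flat underside there is 22 mm over the board, the bent edge about 28. The 24 mm block, slid along the board in +y, runs under it and lifts it 2 mm against about 3 N.
- clamp_screw (a joint): turn of the clamp screw in rad, growing clockwise seen onto its head (tightening). Starts at 0 to 0.5; hard stop at 3.2. It sinks 4 mm a turn; its washer meets the arm, lying on the block, at about 2.2 and then presses harder. Turning friction about 0.03 N m, 0.07 when tight. At 0 two flats of the socket face along x of nest; the socket turns with the screw.
- socket (a point): centre of the hex socket's mouth on top of the clamp screw's round head (29 mm wide); z out of the socket along the screw axis, parallel to the board's normal; x towards a flat. At (0, 72, 55) mm in nest with the screw at 0. Socket 15 mm across flats, 16 mm deep.
- engraving_block: loose boxwood engraving block with a dark face, 50 (x) x 80 (y) x 24 (z) mm, 0.08 to 0.15 kg, lying flat on the table dark face up; origin at the centre of its underside. Either end may go under the arm. In the nest its long side lies along y of nest.
- big_key: the larger hex key, 0.17 kg, standing upright in a hole of the tool block; origin at the centre of its tip, z up its shaft. Steel hex shaft 14 mm across flats, 60 mm long, tip chamfered 2 mm; on it a black square palm grip 34 x 34 mm (corners cut, 41 mm over the corners), 28 mm high, from z = 60 to 88 mm, sides along x and y. Two flats of the hex face along x.
- small_key: the smaller hex key of the same make, too thin for the socket (11 mm across flats, shaft 56 mm, grip 26 x 26 x 24 mm), standing in the other hole; origin at its tip. Leave it.
- tool_block: fixed beech block 46 (x) x 140 (y) x 42 (z) mm with two round holes 18 mm wide, 32 mm deep at y = -42 and +42 mm, in which the keys stand upright, tips 10 mm over the table; origin at the centre of its underside. Which hole has which key varies, and tool block and engraving block may change places.
- desk_chest: wooden drawer chest, fixed furniture behind the work, 223 mm high; origin on the table near its middle. From the origin it reaches 127 mm towards and away from the robot, 99 mm to the robot's left and 86 mm to its right, where its top drawer (146 to 210 mm high) stands open to 142 mm, the knob to 161 mm. Carry things round its front or well above it.
- ink_bottle: ink bottle with white cap, 43 mm wide, 92 mm high, bystander; origin at the centre of its underside
- rubber_stamp: small wooden hand stamp with knob, 30 x 42 x 60 mm, bystander; origin under its middle
- brayer: ink roller with wooden handle lying flat, 78 x 147 x 31 mm, bystander; origin under its middle
Mind the look-alikes: they are no part of the job. What is shaped like the engraving_block but purple or yellow is not meant.

How it is judged:
By the outcome, as a careful person would: the job done as asked, in the order asked, and still so for the second after the job is handed in, with the robot touching nothing.
It also fails if it takes over 70 s, if anything falls off the work surface, if the arm or the gripper's body presses on something with over 40 N, if the wrist force passes 120 N, or if a joint passes its speed limit or range.

## Working session

There is one attempt and no reset: what is moved stays moved. The work goes in short steps, Python scripts to look and compute and a tool call to move; the robot and the scene stay as the last step left them, time stands still between calls to the robot, and variables do not carry over. Pictures are saved under pics/ and viewed, at most 10 in all, crops included, and the job is handed in when it is done.

Besides the shell and the picture viewer there is one more tool, called after "Call:" by a JSON object that holds its "api" and its "payload", one argument or row to a line. arm_command: Moves the arm, as the interface text tells. Its arguments: {"type":"object","properties":{"turn":{"type":"array"},"xyz":{"type":"array"},"claw":{"type":"array"},"squeeze":{"type":"number"}},"required":["turn","xyz","claw"]}

```bash
mkdir -p pics; cat > h.py <<'E'
import numpy as np, cv2
from rig import env, imaging
def snap(n):
    im,d=imaging.get_image(n); i=imaging.camera_info(n)
    np.savez('%s.npz'%n,im=im,d=d,K=i['camera_matrix'],r=i['rvec'],t=i['tvec']); return im,d,i
def load(n):
    z=np.load('%s.npz'%n); return z['im'],z['d'],dict(camera_matrix=z['K'],rvec=z['r'],tvec=z['t'])
def cloud(d,i):
    K=np.array(i['camera_matrix']);R=cv2.Rodrigues(np.array(i['rvec'],float))[0];t=np.array(i['tvec'],float).ravel()
    v,u=np.mgrid[:d.shape[0],:d.shape[1]]
    P=np.stack([(u-K[0,2])/K[0,0]*d,(v-K[1,2])/K[1,1]*d,d],-1)
    W=(P-t)@R; W[d==0]=np.nan; return W
E
python3 - <<'E'
from h import *
ims=[]
for n in('scene','side'):
    im,d,i=snap(n); cv2.imwrite('pics/%s0.png'%n,im); print(n,-cv2.Rodrigues(np.array(i['rvec'],float))[0].T@np.array(i['tvec'],float).ravel(),(d>0).mean())
print(env.observe())
E
```

```text
scene [-0.36192381 -0.443268    1.02063707] 0.9960459183673469
side [ 0.03750756 -0.98202634  1.03478571] 0.9958460884353741
{'time_s': 0.1, 'q': array([ 5.64763048e+01,  2.18363561e+01,  7.43792288e+01, -1.24766270e-03,
        8.38592400e+01, -1.23361374e+01]), 'qvel': array([ 0.05782524, -0.10642216, -0.24190334, -0.00618555,  0.13506318,
       -0.03567294]), 'joint_efforts': array([ 3.82486891e-03, -4.49217904e+01, -2.31655920e+01, -1.86321727e-04,
        3.64895874e-03, -2.70685507e-05]), 'position': array([0.19861513, 0.51254747, 0.19458777]), 'tool_rot': array([[-9.32403065e-01,  3.61419466e-01, -7.03197591e-04],
       [ 3.61420058e-01,  9.32402451e-01, -1.10066422e-03],
       [ 2.57861684e-04, -1.28041240e-03, -9.99999147e-01]]), 'ft_force': array([-0.45103159,  0.54996508, -0.70773392]), 'wrist_torque': array([-0.00895612,  0.01422719,  0.02937298]), 'gripper_force': 0.0, 'grip_width': 0.0852890005603599}
```

View pics/scene0.png

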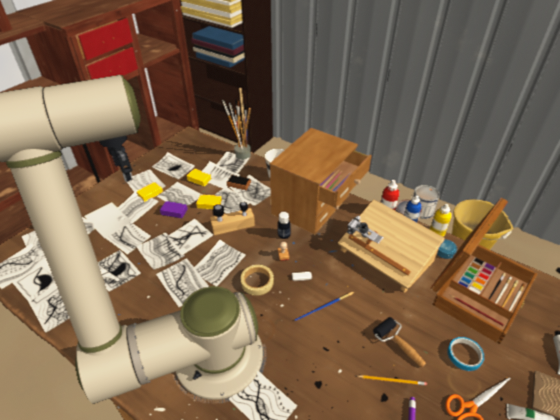

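View pics/side0.png

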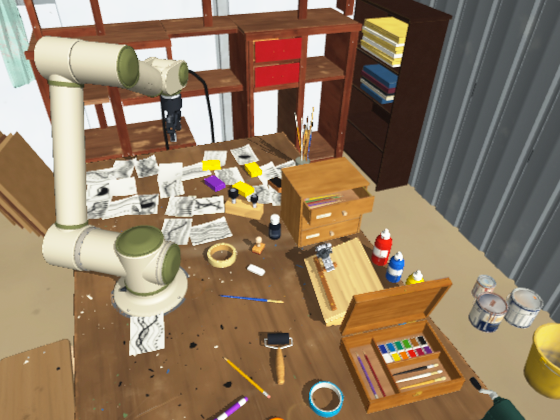

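The scene view shows the stand at about (390,245), with the hold-down arm at its left end (360,230). The tool block with its keys is at (232,217). A dark block, probably the engraving block, is near (240,182), among yellow and purple decoys. I'll zoom in there.

```bash
python3 - <<'E'
from h import *
im,d,i=load('scene'); a=cv2.resize(im[150:250,130:270],None,fx=5,fy=5,interpolation=cv2.INTER_CUBIC)[:, :700]
cv2.imwrite('pics/z1.png',a)
W=cloud(d,i)
def at(W,u,v): print((u,v),np.round(W[v,u],3))
for p in [(240,182),(232,181),(248,184),(213,225),(222,211),(244,209),(252,222),(284,215),(283,253),(398,235),(340,245),(408,288),(443,243),(378,205),(260,160),(390,330)]: at(W,*p)
im,d,i=load('side');W=cloud(d,i);print()
for p in [(275,184),(245,210),(234,192),(249,195),(274,220),(327,320),(382,305),(306,255)]: at(W,*p)
E
```

```text
(240, 182) [0.563 0.379 0.025]
(232, 181) [0.552 0.408 0.024]
(248, 184) [0.583 0.357 0.012]
(213, 225) [0.324 0.299 0.041]
(222, 211) [0.351 0.278 0.093]
(244, 209) [0.414 0.239 0.074]
(252, 222) [0.424 0.217 0.019]
(284, 215) [0.45  0.104 0.091]
(283, 253) [0.368 0.052 0.021]
(398, 235) [ 0.577 -0.228  0.088]
(340, 245) [ 0.491 -0.082  0.029]
(408, 288) [ 0.479 -0.318 -0.001]
(443, 243) [ 0.686 -0.345  0.027]
(378, 205) [ 0.646 -0.127  0.107]
(260, 160) [ 0.745  0.422 -0.001]
(390, 330) [ 0.309 -0.334  0.016]

(275, 184) [0.558 0.384 0.021]
(245, 210) [0.386 0.245 0.031]
(234, 192) [0.355 0.277 0.1  ]
(249, 195) [ 0.443  0.378 -0.005]
(274, 220) [0.446 0.091 0.086]
(327, 320) [ 0.457 -0.323  0.036]
(382, 305) [ 0.556 -0.414  0.167]
(306, 255) [ 0.522 -0.027  0.001]
```

View pics/z1.png

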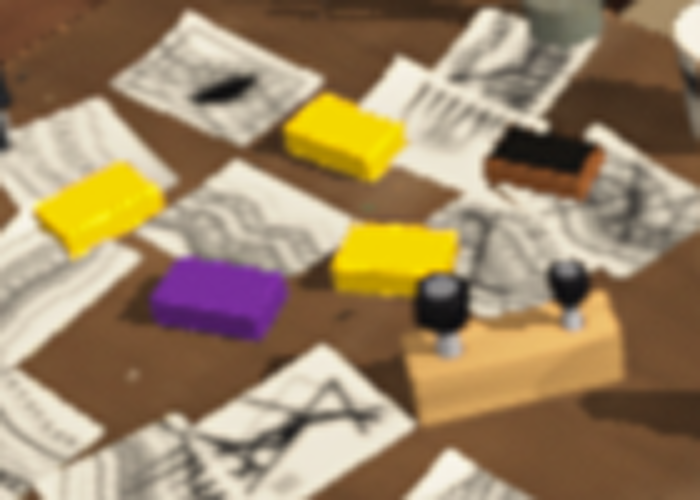

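The purple and yellow blocks are decoys. The dark-topped reddish block at crop (545,160) is the engraving block. The key at crop (440,305) is the larger one, with its top at about 98 mm. Next I'll measure the block, the key and the board.

```bash
cat >> h.py <<'E'
def ray(i,uv,z):
    K=np.array(i['camera_matrix']);R=cv2.Rodrigues(np.array(i['rvec'],float))[0];t=np.array(i['tvec'],float).ravel()
    uv=np.asarray(uv,float).reshape(-1,2); C=-R.T@t
    D=np.c_[(uv-[K[0,2],K[1,2]])/[K[0,0],K[1,1]],np.ones(len(uv))]@R
    return C+D*((z-C[2])/D[:,2])[:,None]
E
python3 - <<'E'
from h import *
for n in('scene','side'):
    im,d,i=load(n);W=cloud(d,i)
    g=im.max(-1)
    # block dark top
    m=((g<60)&(abs(W[...,2]-.024)<.012)&(abs(W[...,0]-.563)<.08)&(abs(W[...,1]-.385)<.08)).astype(np.uint8)
    nl,l,s,c=cv2.connectedComponentsWithStats(m)
    k=1+s[1:,4].argmax(); v,u=np.where(l==k)
    P=ray(i,np.c_[u,v],.024)[:,:2]; print(n,'block',len(u),cv2.minAreaRect((P*1000).astype(np.float32)),P.mean(0))
    # key tops
    for nm,c,z in(('big',(.352,.278),.098),('small',(.414,.239),.090)):
        q=(g<90)&(np.hypot(W[...,0]-c[0],W[...,1]-c[1])<.035)&(W[...,2]>z-.007)
        v,u=np.where(q);P=ray(i,np.c_[u,v],z)[:,:2];print(nm,len(u),P.mean(0),np.nanmedian(W[q],0),cv2.minAreaRect((P*1000).astype(np.float32)))
    q=(abs(W[...,2]-.042)<.003)&(np.hypot(W[...,0]-.383,W[...,1]-.258)<.1)
    v,u=np.where(q);P=ray(i,np.c_[u,v],.042)[:,:2];print('tb',len(u),cv2.minAreaRect((P*1000).astype(np.float32)))
    # board
    q=(W[...,2]>.035)&(W[...,2]<.12)&(W[...,0]>.43)&(W[...,0]<.75)&(W[...,1]<-.05)&(W[...,1]>-.36)
    P=W[q]; rng=np.random.default_rng(0);best=0
    for _ in range(500):
        a=P[rng.choice(len(P),3)];nn=np.cross(a[1]-a[0],a[2]-a[0])
        L=np.linalg.norm(nn)
        if L<1e-6: continue
        nn/=L; nn*=np.sign(nn[2]); e=abs((P-a[0])@nn)<.003
        if nn[2]>.85 and e.sum()>best: best=e.sum();E=e
    for _ in range(3):
        c=P[E].mean(0);nn=np.linalg.svd(P[E]-c)[2][2];nn*=np.sign(nn[2]);E=abs((P-c)@nn)<.003
    y=np.cross(nn,[-nn[0],-nn[1],0]);y/=np.linalg.norm(y);x=np.cross(y,nn)
    print('board',E.sum(),c,nn,np.degrees(np.arccos(nn[2])),'yaw',np.degrees(np.arctan2(x[1],x[0])))
    S=(P[E]-c)@np.c_[x,y]; r=cv2.minAreaRect((S*1000).astype(np.float32)); print(r)
    # use percentiles
    print(np.percentile(S,[.5,99.5],axis=0)*1000)
E
```

```text
scene block 116 ((573.4558715820312, 395.0620422363281), (42.67147445678711, 65.90479278564453), 19.974462509155273) [0.5720382  0.39382126]
big 51 [0.34556945 0.28897902] [0.343605   0.28886359 0.09688321] ((346.45538330078125, 291.5837097167969), (33.62422561645508, 32.03238296508789), 27.410335540771484)
small 24 [0.41320228 0.24037547] [0.41265134 0.24073404 0.08807012] ((413.80267333984375, 239.88865661621094), (14.604395866394043, 23.291179656982422), 34.4936637878418)
tb 322 ((386.9421691894531, 272.6027526855469), (50.809295654296875, 139.68081665039062), 52.554344177246094)
board 3190 [ 0.55531541 -0.22461301  0.07727595] [-0.36759101  0.06011137  0.92804282] 21.86824700790548 yaw -9.28725348505368
((-3.9476776123046875, 14.014213562011719), (251.04132080078125, 191.77528381347656), 89.7182388305664)
[[ -98.73475817 -110.54718529]
 [  90.20350263  136.96483681]]
side block 69 ((572.0610961914062, 393.6011657714844), (40.76375961303711, 65.32505798339844), 15.90439224243164) [0.56751514 0.39601471]
big 33 [0.35062393 0.28281215] [0.34906512 0.28687948 0.09414637] ((351.2254638671875, 285.01727294921875), (32.47144317626953, 33.65525436401367), 73.80462646484375)
small 16 [0.4197715  0.23183918] [0.42228491 0.23372193 0.08620717] ((420.9403381347656, 232.39340209960938), (26.007644653320312, 20.75868797302246), 15.502193450927734)
tb 181 ((384.83154296875, 265.80419921875), (51.942787170410156, 139.61639404296875), 53.322757720947266)
board 2673 [ 0.55510685 -0.21984728  0.07552388] [-0.36981416  0.06364064  0.9269236 ] 22.039772121846905 yaw -9.764287657135085
((-3.1951446533203125, 6.437164306640625), (190.2921600341797, 256.6081848144531), 0.6162970066070557)
[[ -96.40015437 -119.39308002]
 [  91.12002712  129.78250011]]
```

```bash
cat >> h.py <<'E'
from scipy.spatial.transform import Rotation as Ro
def plan(p,Rt,N):
    s=env.observe();p0=np.array(s['position']);R=np.array(s['tool_rot'])
    w=Ro.from_matrix(R.T@Rt).as_rotvec(); dR=Ro.from_rotvec(w/N).as_matrix()
    S=[];dp=(np.array(p)-p0)/N
    for k in range(N): S.append(np.round(R.T@dp/.05,2).tolist());R=R@dR
    print('turn each',np.round(np.degrees(w)/N/5,3),'N',N);print('xyz',S if np.abs(w).max()>.01 else S[0])
def Rdown(h): # tool y at heading h, z down
    a=np.radians(h);y=np.array([np.cos(a),np.sin(a),0]);z=np.array([0,0,-1.]);return np.c_[np.cross(y,z),y,z]
def st(): 
    s=env.observe();print(round(s['time_s'],2),np.round(s['position'],4),np.round(s['ft_force'],1),np.round(s['wrist_torque'],2),round(s['grip_width'],4),s['gripper_force'],np.round(s['q'],0));return s
E
python3 - <<'E'
from h import *
plan([.54,.38,.18],Rdown(18),12)
i=imaging.camera_info('wrist');print(i);R=cv2.Rodrigues(np.array(i['rvec'],float))[0];print(-R.T@np.array(i['tvec']).ravel(),R[2])
im,d,i=load('scene');W=cloud(d,i);q=(W[...,2]>.2)&(W[...,2]<.235)&(W[...,0]>.45)&(W[...,1]>-.15)&(W[...,1]<.4)
P=W[q];print(np.percentile(P,[2,98],axis=0))
q=(W[...,2]>.05)&(W[...,0]>.5)&(W[...,1]>.33)&(W[...,0]<.8);print(np.percentile(W[q],[2,50,98],axis=0))
E
```

```text
turn each [-0.001  0.     0.847] N 12
xyz [[-0.61, -0.0, 0.02], [-0.61, 0.04, 0.02], [-0.6, 0.09, 0.02], [-0.6, 0.13, 0.02], [-0.58, 0.18, 0.02], [-0.57, 0.22, 0.02], [-0.55, 0.26, 0.02], [-0.53, 0.3, 0.02], [-0.51, 0.34, 0.02], [-0.48, 0.38, 0.02], [-0.45, 0.41, 0.02], [-0.42, 0.44, 0.02]]
{'camera_matrix': array([[325.1922621 ,   0.        , 280.39037901],
       [  0.        , 325.1922621 , 204.57650778],
       [  0.        ,   0.        ,   1.        ]]), 'rvec': array([-2.360149  , -1.61869707, -0.26427147]), 'tvec': array([-0.54999114, -0.04207946,  0.3808078 ])}
[0.12217659 0.54261653 0.37405306] [ 0.29720544 -0.11533682 -0.9478219 ]
[[ 0.50620349 -0.09903814  0.20163023]
 [ 2.06023941  0.33445843  0.23157722]]
[[0.62346408 0.3389136  0.05518857]
 [0.7274508  1.95959784 0.19656588]
 [0.79579668 2.27096504 0.32081175]]
```

Call:
{"api": "arm_command", "payload": {
  "turn": [
    [0,0,0.85],
    [0,0,0.85],
    [0,0,0.85],
    [0,0,0.85],
    [0,0,0.85],
    [0,0,0.85],
    [0,0,0.85],
    [0,0,0.85],
    [0,0,0.85],
    [0,0,0.85],
    [0,0,0.85],
    [0,0,0.85]
  ],
  "xyz": [
    [-0.61,0,0.02],
    [-0.61,0.04,0.02],
    [-0.6,0.09,0.02],
    [-0.6,0.13,0.02],
    [-0.58,0.18,0.02],
    [-0.57,0.22,0.02],
    [-0.55,0.26,0.02],
    [-0.53,0.3,0.02],
    [-0.51,0.34,0.02],
    [-0.48,0.38,0.02],
    [-0.45,0.41,0.02],
    [-0.42,0.44,0.02]
  ],
  "claw": [85,85,85,85,85,85,85,85,85,85,85,85]
}}

```text
time_s: 1.3
position: [0.5406, 0.3788, 0.1826]
tool_rot: [[-0.303, 0.953, -0.001], [0.953, 0.303, -0.0], [-0.0, -0.001, -1.0]]
ft_force: [-0.4, 1.1, 1.0]
grip_width: 0.0847
gripper_force: 0.0
```

```bash
cat >> h.py <<'E'
def wray(i,uv,n,c):  # fisheye pixels -> plane (normal n through c)
    K=np.array(i['camera_matrix']);R=cv2.Rodrigues(np.array(i['rvec'],float))[0];t=np.array(i['tvec'],float).ravel()
    uv=np.asarray(uv,float).reshape(-1,2);a=(uv-[K[0,2],K[1,2]])/K[0,0];r=np.linalg.norm(a,axis=1)+1e-9
    D=np.c_[a/r[:,None]*np.sin(r)[:,None],np.cos(r)]@R;C=-R.T@t;n=np.array(n,float)
    return C+D*(((np.array(c)-C)@n)/(D@n))[:,None]
E
python3 - <<'E'
from h import *
st();im,d,i=snap('wrist');cv2.imwrite('pics/w1.png',im)
E
```

```text
1.3 [0.5406 0.3788 0.1826] [-0.4  1.1  1. ] [0.03 0.01 0.01] 0.0847 0.0 [25. 34. 56.  0. 90.  7.]
```

View pics/w1.png

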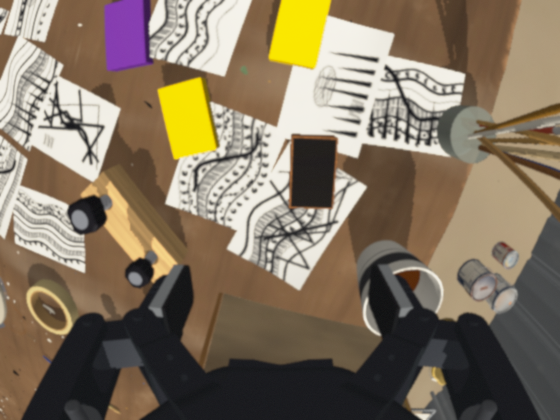

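The wrist view shows the engraving block's dark face at about (313,172). The chest top is at the bottom, with its corner near (220,295), and there is a cup at (400,280). The keys stand at the left, at (88,212) for the big one and (138,272) for the small one.

```bash
python3 - <<'E'
from h import *
im,d,i=load('wrist');Z=[0,0,1]
def rect(m,z):
    nl,l,s,c=cv2.connectedComponentsWithStats(m.astype(np.uint8));k=1+s[1:,4].argmax();v,u=np.where(l==k)
    P=wray(i,np.c_[u,v],Z,[0,0,z])[:,:2]*1000;r=cv2.minAreaRect(P.astype(np.float32));print(s[k],r);return r
g=im.max(-1);M=np.zeros(g.shape,bool);M[125:220,280:350]=1
rect((g<70)&M,.024)
b,gg,rr=[im[...,k].astype(int) for k in range(3)]
print('chest corner',wray(i,[(220,295),(205,355),(340,315)],Z,[0,0,.223]))
print('cup',wray(i,[(362,270),(440,295)],Z,[0,0,.1]), d[255,385],d[300,250],d[310,300])
for z,uv in((.098,(85,218)),(.09,(136,274))): print('key',wray(i,[uv],Z,[0,0,z]))
E
```

```text
[ 292  139   43   68 2696] ((576.3709716796875, 390.56390380859375), (43.58556365966797, 73.34748840332031), 15.319517135620117)
chest corner [[0.51876789 0.35458344 0.223     ]
 [0.519126   0.30735084 0.223     ]
 [0.58296426 0.36064009 0.223     ]]
cup [[0.63918816 0.33184043 0.1       ]
 [0.7382313  0.32477885 0.1       ]] 0.3430661 0.42278633 0.43076658
key [[0.36597174 0.29969597 0.098     ]]
key [[0.42655754 0.2506214  0.09      ]]
```

```bash
python3 - <<'E'
from h import *
im,d,i=load('wrist')
K=np.array(i['camera_matrix']);R=cv2.Rodrigues(np.array(i['rvec'],float))[0];t=np.array(i['tvec'],float).ravel()
for u,v in[(313,172),(250,300),(225,300),(230,340),(300,340),(385,255),(215,340),(350,330)]:
    a=(np.array([u,v])-[K[0,2],K[1,2]])/K[0,0];r=np.hypot(*a);D=np.r_[a/r*np.tan(r),1]
    print((u,v),np.round((D*d[v,u]-t)@R,3))
im,d,i=load('scene');W=cloud(d,i)
for u,v in [(313,133),(275,162),(330,178),(360,155),(300,150),(310,165),(272,190),(290,200),(325,225),(320,222)]: print((u,v),np.round(W[v,u],3))
E
```

```text
(313, 172) [0.576 0.392 0.024]
(250, 300) [0.557 0.198 0.001]
(225, 300) [0.525 0.197 0.015]
(230, 340) [0.541 0.197 0.087]
(300, 340) [0.625 0.199 0.06 ]
(385, 255) [0.678 0.335 0.054]
(215, 340) [0.525 0.197 0.094]
(350, 330) [0.702 0.197 0.016]
(313, 133) [0.731 0.175 0.223]
(275, 162) [0.517 0.184 0.226]
(330, 178) [0.624 0.041 0.156]
(360, 155) [ 0.739 -0.003  0.198]
(300, 150) [0.62  0.157 0.223]
(310, 165) [0.567 0.086 0.224]
(272, 190) [0.509 0.192 0.113]
(290, 200) [0.513 0.123 0.101]
(325, 225) [0.568 0.015 0.   ]
(320, 222) [0.544 0.023 0.03 ]
```

```bash
python3 - <<'E'
from h import *
plan([.579,.379,.011],Rdown(15.3),8);st()
E
```

```text
turn each [-0.     0.002  0.048] N 8
xyz [[-0.02, 0.08, 0.43], [-0.02, 0.08, 0.43], [-0.02, 0.08, 0.43], [-0.02, 0.08, 0.43], [-0.02, 0.09, 0.43], [-0.02, 0.09, 0.43], [-0.02, 0.09, 0.43], [-0.02, 0.09, 0.43]]
1.35 [0.5444 0.3764 0.1816] [ 0.3 -3.6 -1.3] [-0.1   0.02  0.02] 0.085 0.0 [24. 34. 56. -0. 90.  7.]
```

Call:
{"api": "arm_command", "payload": {
  "turn": [
    [0,0,0.1],
    [0,0,0.1],
    [0,0,0.1],
    [0,0,0.1],
    [0,0,0],
    [0,0,0],
    [0,0,0],
    [0,0,0],
    [0,0,0]
  ],
  "xyz": [
    [-0.02,0.17,0.43],
    [-0.02,0.17,0.43],
    [-0.02,0.17,0.43],
    [-0.03,0.17,0.43],
    [-0.03,0,0.5],
    [-0.02,0,0.5],
    [0,0,0.4],
    [0,0,0],
    [0,0,0]
  ],
  "claw": [85,85,85,85,85,85,85,85,85]
}}

```text
time_s: 2.25
position: [0.5741, 0.3829, 0.0274]
tool_rot: [[-0.273, 0.962, -0.0], [0.962, 0.273, -0.0], [0.0, -0.0, -1.0]]
ft_force: [-0.3, -0.2, 1.5]
grip_width: 0.0852
gripper_force: 0.0
```

Call:
{"api": "arm_command", "payload": {
  "turn": [
    [0,0,0.1],
    [0,0,0],
    [0,0,0],
    [0,0,0],
    [0,0,0],
    [0,0,0],
    [0,0,0]
  ],
  "xyz": [
    [-0.1,0.07,0.2],
    [0,0,0.13],
    [0,0,0],
    [0,0,0],
    [0,0,0],
    [0,0,0],
    [0,0,0]
  ],
  "claw": [85,85,85,40,40,40,40],
  "squeeze": 50
}}

```text
time_s: 2.95
position: [0.5789, 0.379, 0.0108]
tool_rot: [[-0.264, 0.964, 0.0], [0.964, 0.264, 0.0], [0.0, 0.0, -1.0]]
ft_force: [-0.7, -0.5, 0.9]
grip_width: 0.0401
gripper_force: 0.0
```

```bash
python3 - <<'E'
from h import *
st()
E
```

```text
2.95 [0.5789 0.379  0.0108] [-0.7 -0.5  0.9] [-0.08 -0.01  0.05] 0.0401 0.0 [23. 45. 63. -0. 72.  8.]
```

```bash
python3 - <<'E'
from h import *
im,d,i=snap('wrist');cv2.imwrite('pics/w2.png',im);st()
E
```

```text
3.0 [0.5789 0.379  0.0108] [-0.5 -0.2  0.9] [-0.01  0.04 -0.  ] 0.0399 0.0 [23. 45. 63. -0. 72.  8.]
```

View pics/w2.png

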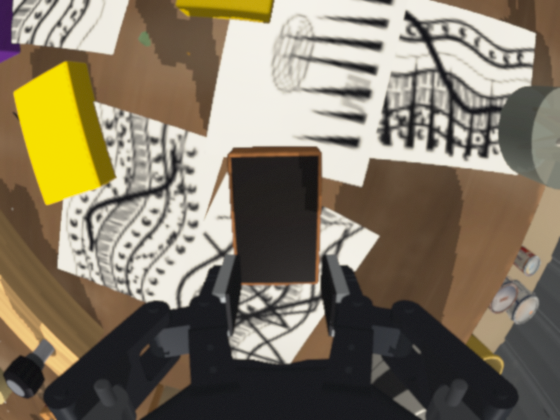

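The block's face now spans about (230–320, 150–283). The finger tips at (225,290) and (335,290) look as if they are beside its near end. I'll re-measure its position.

```bash
python3 - <<'E'
from h import *
im,d,i=load('wrist');g=im.max(-1);M=np.zeros(g.shape,bool);M[145:285,225:325]=1
for nm,m in(('dark',(g<60)&M),):
    v,u=np.where(m);P=wray(i,np.c_[u,v],[0,0,1],[0,0,.024])[:,:2]*1000;print(cv2.minAreaRect(P.astype(np.float32)))
print(wray(i,[(230,150),(320,148),(322,283),(236,283)],[0,0,1],[0,0,.024]))
K=np.array(i['camera_matrix']);R=cv2.Rodrigues(np.array(i['rvec'],float))[0];t=np.array(i['tvec'],float).ravel()
C=-R.T@t;T=env.observe()
print('cam in tool',np.array(T['tool_rot']).T@(C-T['position']))
X=R@np.array(T['position'])+t;r=np.arctan2(np.hypot(X[0],X[1]),X[2]);print('TCP pix',K[:2,2]+X[:2]/np.hypot(X[0],X[1])*r*K[0,0])
for dz in(.0,.019):
  for dy in(-.02,.02):
    X=R@(np.array(T['position'])+np.array(T['tool_rot'])@[0,dy,-dz])+t;r=np.arctan2(np.hypot(X[0],X[1]),X[2]);print(dz,dy,K[:2,2]+X[:2]/np.hypot(X[0],X[1])*r*K[0,0])
im,d,i=snap('scene');W=cloud(d,i)
E
```

```text
((572.5755004882812, 392.08953857421875), (58.14434051513672, 77.29998779296875), 15.50355052947998)
[[0.53889281 0.42636106 0.024     ]
 [0.5836028  0.43965833 0.024     ]
 [0.60949777 0.36300828 0.024     ]
 [0.5594565  0.34922463 0.024     ]]
cam in tool [ 8.22596141e-02 -2.51801093e-05 -1.79455764e-01]
TCP pix [280.05899173 238.97714032]
0.0 -0.02 [247.1638203  238.82990042]
0.0 0.02 [312.95352694 238.89007501]
0.019 -0.02 [243.99315124 253.02921582]
0.019 0.02 [316.10723766 253.09371774]
```

Call:
{"api": "arm_command", "payload": {
  "turn": [
    [0,0,0],
    [0,0,0],
    [0,0,0],
    [0,0,0]
  ],
  "xyz": [
    [0,0,0],
    [0,0,0],
    [0,0,0],
    [0,0,0]
  ],
  "claw": [30,30,30,30]
}}

```text
time_s: 3.45
position: [0.5788, 0.3789, 0.0106]
tool_rot: [[-0.264, 0.965, -0.0], [0.965, 0.264, 0.0], [0.0, -0.0, -1.0]]
ft_force: [0.3, -0.4, 0.0]
grip_width: 0.0299
gripper_force: 0.0
```

```bash
python3 - <<'E'
from h import *
T=env.observe();im,d,i=snap('wrist')
K=np.array(i['camera_matrix']);R=cv2.Rodrigues(np.array(i['rvec'],float))[0];t=np.array(i['tvec'],float).ravel()
v,u=np.mgrid[:420,:560];a=np.stack([u-K[0,2],v-K[1,2]],-1)/K[0,0];r=np.linalg.norm(a,axis=-1)+1e-9
D=np.concatenate([a/r[...,None]*np.tan(r)[...,None],np.ones(r.shape+(1,))],-1)
W=(D*d[...,None]-t)@R; L=(W-T['position'])@np.array(T['tool_rot'])*1000
for c in range(205,360,10): print(c,[ '%d,%d,%d'%tuple(L[rr,c]) for rr in range(240,320,12)])
cv2.imwrite('pics/w3.png',im)
E
```

```text
205 ['-4,-48,7', '-13,-49,8', '-22,-50,7', '-31,-51,7', '-41,-51,7', '12,-27,-82', '12,-26,-89']
215 ['-4,-41,7', '-13,-42,8', '-22,-43,7', '-31,-44,7', '7,-27,-66', '13,-23,-84', '12,-22,-89']
225 ['-4,-35,8', '-12,-35,7', '7,-26,-44', '7,-24,-56', '7,-22,-65', '12,-20,-81', '12,-19,-89']
235 ['5,-25,-13', '-1,-25,-14', '11,-20,-51', '10,-19,-61', '10,-17,-71', '7,-17,-74', '12,-15,-88']
245 ['5,-19,-14', '-1,-20,-14', '11,-15,-51', '11,-14,-62', '6,-14,-64', '0,-14,-65', '-3,-14,-68']
255 ['5,-14,-13', '-2,-14,-13', '-9,-14,-13', '-17,-14,-14', '-40,-17,7', '-51,-17,8', '-60,-17,6']
265 ['5,-8,-13', '-1,-8,-14', '-9,-8,-13', '-18,-8,-13', '-40,-10,7', '-50,-10,7', '-60,-10,6']
275 ['5,-2,-14', '-2,-2,-13', '-9,-2,-14', '-17,-2,-13', '-40,-3,8', '-50,-3,7', '-61,-3,7']
285 ['5,2,-14', '-1,2,-14', '-9,2,-14', '-17,2,-14', '-41,3,8', '-50,3,7', '-60,3,6']
295 ['5,8,-13', '-1,8,-13', '-9,8,-14', '-17,8,-15', '-40,10,7', '-50,10,7', '-60,10,6']
305 ['5,13,-14', '-2,14,-13', '-9,14,-14', '-17,14,-14', '-40,17,8', '-50,17,6', '-60,17,6']
315 ['5,19,-14', '-1,19,-14', '11,15,-51', '9,15,-59', '4,15,-60', '0,15,-62', '-3,14,-67']
325 ['-4,28,7', '-13,29,8', '11,20,-51', '11,18,-62', '11,17,-71', '7,17,-75', '7,16,-81']
335 ['-4,34,6', '-12,35,7', '7,26,-45', '7,24,-56', '7,22,-66', '12,20,-81', '12,19,-88']
345 ['-4,41,7', '-12,42,6', '-22,43,7', '-31,44,7', '7,27,-66', '13,23,-83', '12,22,-89']
355 ['-4,48,7', '-13,49,7', '-22,49,7', '-32,51,9', '-43,52,10', '11,27,-81', '12,26,-89']
```

View pics/w3.png

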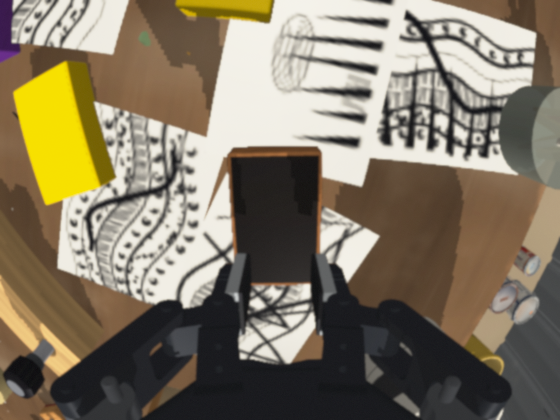

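The fingers are visibly above the block: their tips end at about row 257, and depth puts them roughly 45 mm behind the reported TCP. I'll measure the real tip offset properly.

```bash
cat >> h.py <<'E'
def wcloud(i,d):
    K=np.array(i['camera_matrix']);R=cv2.Rodrigues(np.array(i['rvec'],float))[0];t=np.array(i['tvec'],float).ravel()
    v,u=np.mgrid[:420,:560];a=np.stack([u-K[0,2],v-K[1,2]],-1)/K[0,0];r=np.linalg.norm(a,axis=-1)+1e-9
    D=np.concatenate([a/r[...,None]*np.tan(r)[...,None],np.ones(r.shape+(1,))],-1)
    W=(D*d[...,None]-t)@R; W[d==0]=np.nan; return W
E
python3 - <<'E'
from h import *
T=env.observe();im,d,i=load('wrist');L=(wcloud(i,d)-T['position'])@np.array(T['tool_rot'])*1000
for c in(238,243,248,253,310,322): print(c,[(r,'%d,%d,%d'%tuple(L[r,c])) for r in range(250,270,2)])
for r in range(330,420,20): print(r,['%d,%d,%d'%tuple(L[r,c]) for c in range(160,400,30)])
# other views: lowest gripper point near TCP
for n in('scene','side'):
    im,d,i=snap(n);W=cloud(d,i);Q=(W-T['position'])@np.array(T['tool_rot'])*1000
    m=(abs(Q[...,0])<60)&(abs(Q[...,1])<60)&(Q[...,2]<-25)
    P=Q[m];print(n,len(P),np.percentile(P[:,2],[95,98,99.5,100]),P[P[:,2].argsort()[-6:]].round())
    cv2.imwrite('pics/%s1.png'%n,im)
E
```

```text
238 [(250, '0,-24,-13'), (252, '-1,-23,-15'), (254, '11,-19,-42'), (256, '11,-19,-45'), (258, '11,-19,-45'), (260, '11,-19,-48'), (262, '11,-19,-50'), (264, '11,-18,-51'), (266, '11,-18,-54'), (268, '10,-18,-54')]
243 [(250, '0,-21,-14'), (252, '-1,-21,-14'), (254, '11,-17,-42'), (256, '11,-17,-43'), (258, '10,-17,-45'), (260, '10,-17,-47'), (262, '11,-16,-49'), (264, '11,-16,-51'), (266, '10,-16,-53'), (268, '11,-16,-55')]
248 [(250, '0,-18,-14'), (252, '-2,-18,-13'), (254, '11,-15,-41'), (256, '11,-15,-43'), (258, '10,-15,-44'), (260, '9,-15,-45'), (262, '8,-15,-45'), (264, '7,-15,-45'), (266, '7,-15,-46'), (268, '6,-15,-46')]
253 [(250, '0,-15,-14'), (252, '-1,-15,-14'), (254, '-2,-15,-14'), (256, '-4,-15,-13'), (258, '-5,-15,-13'), (260, '-7,-15,-13'), (262, '-8,-15,-14'), (264, '-9,-15,-14'), (266, '-10,-15,-14'), (268, '-12,-15,-13')]
310 [(250, '0,17,-13'), (252, '-1,17,-14'), (254, '-2,16,-15'), (256, '-3,16,-15'), (258, '-6,17,-13'), (260, '-6,17,-14'), (262, '-7,17,-15'), (264, '3,14,-37'), (266, '2,14,-38'), (268, '1,14,-37')]Traceback (most recent call last):
  File "<stdin>", line 3, in <module>
ValueError: cannot convert float NaN to integer
```

Call:
{"api": "arm_command", "payload": {
  "turn": [
    [0,0,0],
    [0,0,0],
    [0,0,0],
    [0,0,0],
    [0,0,0],
    [0,0,0],
    [0,0,0]
  ],
  "xyz": [
    [0,0,0],
    [0,0,0],
    [0,0,0],
    [0,0,0.15],
    [0,0,0.15],
    [0,0,0.15],
    [0,0,0]
  ],
  "claw": [70,70,70,70,70,70,70]
}}

```text
time_s: 4.2
position: [0.578, 0.3785, -0.0137]
tool_rot: [[-0.264, 0.965, -0.003], [0.965, 0.264, -0.001], [-0.0, -0.003, -1.0]]
ft_force: [0.6, -0.5, -0.1]
grip_width: 0.0695
gripper_force: 0.0
```

```bash
cat >> h.py <<'E'
def tips():
    T=env.observe();im,d,i=snap('wrist');L=(wcloud(i,d)-T['position'])@np.array(T['tool_rot'])*1000
    m=(abs(L[...,0])<13)&(abs(L[...,1])<50)&(L[...,2]<-26)&(L[...,2]>-80)
    for s in(-1,1):
        P=L[m&(L[...,1]*s>0)]
        if len(P): print('tip',s,P[P[:,2].argsort()[-200::40]].round())
    return T,im,d,i,L
E
python3 - <<'E'
from h import *
st();tips()
E
```

```text
4.2 [ 0.578   0.3785 -0.0137] [ 0.6 -0.5 -0.1] [-0.06 -0.02  0.01] 0.0695 0.0 [23. 46. 64. -0. 70.  8.]
tip -1 [[ -5. -22. -38.]
 [ 12. -26. -38.]
 [  0.  -0. -38.]
 [ 12. -12. -38.]
 [ 10. -23. -38.]]
tip 1 [[ -7.  16. -39.]
 [-10.  24. -39.]
 [ 12.  23. -38.]
 [ 12.  16. -38.]
 [-13.  13. -38.]]
```

```bash
python3 - <<'E'
from h import *
T=env.observe();im,d,i=load('wrist');L=(wcloud(i,d)-T['position'])@np.array(T['tool_rot'])*1000
m=(abs(L[...,0])<13)&(abs(abs(L[...,1])-39)<7)&(L[...,2]<-26)&(L[...,2]>-80)
P=L[m];o=P[:,2].argsort()[::-1];print(len(P),P[o[::max(1,len(o)//12)]].round())
E
```

```text
3311 [[ -4. -35. -43.]
 [ -9. -35. -50.]
 [  5. -35. -54.]
 [  8. -35. -57.]
 [  7.  45. -60.]
 [ -7. -35. -63.]
 [  0. -35. -65.]
 [ 11.  41. -68.]
 [  8.  35. -70.]
 [  1.  35. -73.]
 [ 11. -37. -75.]
 [ -5. -35. -77.]
 [ 12.  40. -80.]]
```

Call:
{"api": "arm_command", "payload": {
  "turn": [
    [0,0,0],
    [0,0,0],
    [0,0,0],
    [0,0,0],
    [0,0,0],
    [0,0,0],
    [0,0,0],
    [0,0,0]
  ],
  "xyz": [
    [0,0,0.1],
    [0,0,0.1],
    [0,0,0.08],
    [0,0,0],
    [0,0,0],
    [0,0,0],
    [0,0,0],
    [0,0,0]
  ],
  "claw": [70,70,70,70,35,35,35,35],
  "squeeze": 50
}}

```text
time_s: 5.05
position: [0.5792, 0.379, -0.0253]
tool_rot: [[-0.264, 0.964, 0.001], [0.964, 0.264, 0.0], [0.0, 0.001, -1.0]]
ft_force: [-0.2, 0.1, 3.8]
grip_width: 0.0481
gripper_force: 52.7
```

```bash
python3 - <<'E'
from h import *
st();T,im,d,i,L=tips();cv2.imwrite('pics/w4.png',im)
m=(abs(L[...,0])<13)&(abs(abs(L[...,1])-29)<8)&(L[...,2]<-10)&(L[...,2]>-80)
P=L[m];o=P[:,2].argsort()[::-1];print(len(P),P[o[::max(1,len(o)//12)]].round())
E
```

```text
5.05 [ 0.5792  0.379  -0.0253] [-0.2  0.1  3.8] [-0.04  0.07 -0.02] 0.0481 52.73393511772156 [23. 47. 65. -0. 68.  8.]
tip -1 [[  8. -46. -28.]
 [ -9. -49. -28.]
 [ 13. -50. -28.]
 [ 12. -38. -27.]
 [  1. -39. -27.]]
tip 1 [[  9.  38. -28.]
 [ -3.  47. -28.]
 [  5.  39. -28.]
 [  9.  32. -27.]
 [ 13.  47. -26.]]
4578 [[ 12.  35. -25.]
 [  7.  29. -29.]
 [ -5.  24. -49.]
 [  4. -21. -50.]
 [ -4. -24. -51.]
 [  4. -24. -56.]
 [  8. -34. -60.]
 [ -4. -24. -64.]
 [ 11.  30. -68.]
 [ -3.  24. -71.]
 [ 11.  31. -75.]
 [ 12.  29. -77.]
 [  7. -26. -80.]]
```

```bash
python3 - <<'E'
from h import *
T=env.observe();im,d,i=load('wrist');L=(wcloud(i,d)-T['position'])@np.array(T['tool_rot'])*1000
m=(abs(L[...,2]+49.3)<3.5)&(abs(L[...,1])<40)&(abs(L[...,0])<70)
P=L[m];print(np.median(P,0))
for y in(-18,-9,0,9,18):
    q=P[abs(P[:,1]-y)<2];print(y,np.percentile(q[:,0],[1,99]).round(1))
for x in(20,30,40,48):
    q=P[abs(P[:,0]-x)<1.5];print(x,np.percentile(q[:,1],[1,99]).round(1))
n=np.linalg.svd(P-P.mean(0),full_matrices=0)[2][2];print('normal in tool',n)
plan([.46,.30,.19],Rdown(-9.5),12)
E
```

```text
[ 2.24137169e+01 -3.05217868e-02 -5.00389098e+01]
-18 [-22.5  55. ]
-9 [-22.8  55.4]
0 [-22.6  55.7]
9 [-22.1  55.9]
18 [-21.7  55.8]
20 [-24.4  24. ]
30 [-24.3  23.6]
40 [-24.7  23.2]
48 [-25.   23.4]
normal in tool [ 2.83575463e-03  2.01836831e-05 -9.99995979e-01]
turn each [ 0.001 -0.     0.414] N 12
xyz [[-0.07, -0.23, -0.36], [-0.08, -0.22, -0.36], [-0.09, -0.22, -0.36], [-0.1, -0.22, -0.36], [-0.11, -0.21, -0.36], [-0.11, -0.21, -0.36], [-0.12, -0.2, -0.36], [-0.13, -0.2, -0.36], [-0.14, -0.2, -0.36], [-0.14, -0.19, -0.36], [-0.15, -0.19, -0.36], [-0.16, -0.18, -0.36]]
```

```bash
cat >> h.py <<'E'
yaw=np.radians(-9.5);s22,c22=np.sin(np.radians(22)),np.cos(np.radians(22))
hx=np.array([np.cos(yaw),np.sin(yaw),0]);ny=np.array([-np.sin(yaw),np.cos(yaw),0])
nx=c22*hx+np.array([0,0,s22]);nz=np.cross(nx,ny)
N0=np.array([.531,-.2065,.0665])
def nest(*p): return N0+np.c_[nx,ny,nz]@(np.array(p)/1000)
Rp=np.c_[ny,nx,-nz]
E
python3 - <<'E'
from h import *
plan([.42,.28,.16],Rdown(-9.5),10)
print(nest(0,0,0),nest(10,-75,15))
E
```

```text
turn each [ 0.001 -0.     0.496] N 10
xyz [[-0.11, -0.36, -0.37], [-0.12, -0.35, -0.37], [-0.14, -0.35, -0.37], [-0.15, -0.34, -0.37], [-0.17, -0.34, -0.37], [-0.18, -0.33, -0.37], [-0.2, -0.32, -0.37], [-0.21, -0.31, -0.37], [-0.22, -0.3, -0.37], [-0.24, -0.29, -0.37]]
[ 0.531  -0.2065  0.0665] [ 0.52222407 -0.2810743   0.08415382]
```

Call:
{"api": "arm_command", "payload": {
  "turn": [
    [0,0,0],
    [0,0,0.5],
    [0,0,0.5],
    [0,0,0.5],
    [0,0,0.5],
    [0,0,0.5],
    [0,0,0.5],
    [0,0,0.5],
    [0,0,0.5],
    [0,0,0.5],
    [0,0,0.5],
    [0,0,0]
  ],
  "xyz": [
    [0,0,-0.4],
    [-0.11,-0.36,-0.37],
    [-0.12,-0.35,-0.37],
    [-0.14,-0.35,-0.37],
    [-0.15,-0.34,-0.37],
    [-0.17,-0.34,-0.37],
    [-0.18,-0.33,-0.37],
    [-0.2,-0.32,-0.37],
    [-0.21,-0.31,-0.37],
    [-0.22,-0.3,-0.37],
    [-0.24,-0.29,-0.1],
    [0,0,0]
  ],
  "claw": [35,35,35,35,35,35,35,35,35,35,35,35]
}}

```text
time_s: 6.3
position: [0.4184, 0.2791, 0.1665]
tool_rot: [[0.169, 0.986, 0.001], [0.986, -0.169, 0.0], [0.0, 0.001, -1.0]]
ft_force: [0.5, 0.6, -1.9]
grip_width: 0.0487
gripper_force: 52.2
```

```bash
python3 - <<'E'
from h import *
st();plan([.40,.03,.17],Rdown(-9.5),7)
E
```

```text
6.3 [0.4184 0.2791 0.1665] [ 0.5  0.6 -1.9] [-0.03 -0.02 -0.02] 0.0487 52.24831938743591 [20. 18. 85. -0. 77. 30.]
turn each [ 0.001 -0.    -0.007] N 7
xyz [-0.71, 0.07, -0.01]
```

Call:
{"api": "arm_command", "payload": {
  "turn": [
    [0,0,0],
    [0,0,0],
    [0,0,0],
    [0,0,0],
    [0,0,0],
    [0,0,0],
    [0,0,0],
    [0,0,0],
    [0,0,0],
    [0,0,0],
    [0,0,0],
    [0,0,0]
  ],
  "xyz": [
    [-0.6,0.06,0],
    [-0.7,0.07,0],
    [-0.7,0.07,0],
    [-0.7,0.07,0],
    [-0.7,0.07,0],
    [-0.7,0.07,0],
    [-0.75,0.15,0],
    [-0.75,0.15,0],
    [-0.75,0.15,0],
    [-0.75,0.15,0],
    [-0.75,0.15,0],
    [0,0,0]
  ],
  "claw": [35,35,35,35,35,35,35,35,35,35,35,35]
}}

```text
time_s: 7.5
position: [0.4116, -0.1209, 0.165]
tool_rot: [[0.172, 0.985, -0.0], [0.985, -0.172, -0.001], [-0.001, -0.0, -1.0]]
ft_force: [0.7, 0.2, -0.2]
grip_width: 0.0489
gripper_force: 52.2
```

```bash
python3 - <<'E'
from h import *
st();plan(nest(10,-76-16,45-25),Rp,12)
E
```

```text
7.5 [ 0.4116 -0.1209  0.165 ] [ 0.7  0.2 -0.2] [-0.02 -0.01  0.03] 0.0489 52.232362031936646 [-32.  11.  95.  -0.  74. -22.]
turn each [-0.367  0.002 -0.006] N 12
xyz [[-0.26, 0.22, 0.13], [-0.26, 0.22, 0.13], [-0.26, 0.22, 0.14], [-0.26, 0.21, 0.15], [-0.26, 0.21, 0.15], [-0.26, 0.2, 0.16], [-0.26, 0.2, 0.17], [-0.26, 0.19, 0.17], [-0.26, 0.18, 0.18], [-0.26, 0.18, 0.19], [-0.26, 0.17, 0.19], [-0.26, 0.17, 0.2]]
```

Call:
{"api": "arm_command", "payload": {
  "turn": [
    [-0.37,0,0],
    [-0.37,0,0],
    [-0.37,0,0],
    [-0.37,0,0],
    [-0.37,0,0],
    [-0.37,0,0],
    [-0.37,0,0],
    [-0.37,0,0],
    [-0.37,0,0],
    [-0.37,0,0],
    [-0.37,0,0],
    [-0.33,0,0]
  ],
  "xyz": [
    [-0.39,0.22,0.12],
    [-0.39,0.22,0.12],
    [-0.39,0.22,0.13],
    [-0.39,0.21,0.14],
    [-0.39,0.21,0.15],
    [-0.39,0.2,0.16],
    [-0.39,0.2,0.16],
    [-0.39,0.19,0.17],
    [0,0.18,0.18],
    [0,0.18,0.18],
    [0,0.17,0.19],
    [0,0.17,0.2]
  ],
  "claw": [35,35,35,35,35,35,35,35,35,35,35,35]
}}

```text
time_s: 8.7
position: [0.5178, -0.2928, 0.0916]
tool_rot: [[0.167, 0.914, 0.37], [0.986, -0.155, -0.062], [0.001, 0.375, -0.927]]
ft_force: [0.2, -0.2, -0.7]
grip_width: 0.0488
gripper_force: 52.2
```

```bash
python3 - <<'E'
from h import *
T=st();p=(T['position']-N0)@np.c_[nx,ny,nz]*1000;print('TCP in nest',p)
im,d,i=snap('wrist');cv2.imwrite('pics/w5.png',im)
W=wcloud(i,d);L=(W-N0)@np.c_[nx,ny,nz]*1000
np.save('L.npy',L)
for n in [1,2]: pass
m=(abs(L[...,2])<6)&(L[...,0]>30)&(L[...,0]<110)&(abs(L[...,1])<110);P=L[m]
A=np.c_[P[:,:2],np.ones(len(P))];print('board fit z=ax+by+c',np.linalg.lstsq(A,P[:,2],rcond=None)[0],len(P))
E
```

```text
8.7 [ 0.5178 -0.2928  0.0916] [ 0.2 -0.2 -0.7] [ 0.03  0.19 -0.02] 0.0488 52.236194014549255 [-48.  24.  94.  19.  46. -49.]
TCP in nest [ 10.52400849 -87.32107617  22.82863094]
board fit z=ax+by+c [ 4.92961826e-04  1.92329669e-03 -1.34584921e+00] 26936
```

View pics/w5.png

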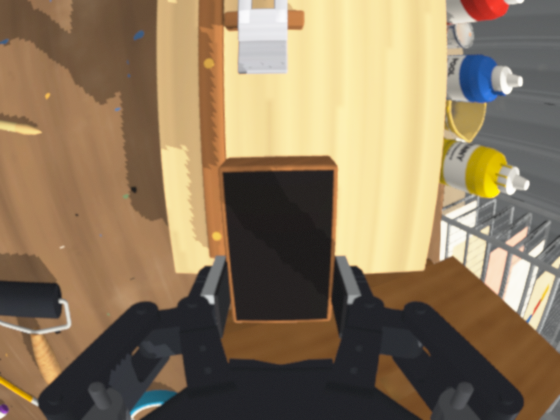

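The wrist view shows the ledge's upper edge at about column 222, the nose of the hold-down arm at (262,55–72), and the side stop at (262,18). The block is gripped squarely. I'll check these against the nest frame.

```bash
python3 - <<'E'
from h import *
im,d,i=load('wrist');L=np.load('L.npy')
for r in(90,130,60):
    x=[(c,L[r,c,0].round(1),L[r,c,1].round(1),L[r,c,2].round(1)) for c in list(range(155,166,2))+list(range(196,232,3))+list(range(438,450,3))];print(r,x)
for c in(250,262,280): print(c,[(r,L[r,c].round(1).tolist()) for r in range(2,90,5)])
print([(c,L[50,c].round(1).tolist()) for c in range(232,294,3)])
print([(c,L[18,c].round(1).tolist()) for c in range(220,310,6)])
print('left board edge -y',[(r,L[r,400].round(1).tolist()) for r in range(258,284,3)])
E
```

```text
90 [(155, np.float64(-83.8), np.float64(6.7), np.float64(-37.8)), (157, np.float64(-68.3), np.float64(4.8), np.float64(-2.2)), (159, np.float64(-66.5), np.float64(4.6), np.float64(-1.2)), (161, np.float64(-65.3), np.float64(4.5), np.float64(-1.6)), (163, np.float64(-63.9), np.float64(4.4), np.float64(-1.6)), (165, np.float64(-62.5), np.float64(4.3), np.float64(-1.5)), (196, np.float64(-41.5), np.float64(2.7), np.float64(-0.5)), (199, np.float64(-38.0), np.float64(2.4), np.float64(5.9)), (202, np.float64(-35.8), np.float64(2.2), np.float64(7.2)), (205, np.float64(-33.9), np.float64(2.1), np.float64(7.3)), (208, np.float64(-32.1), np.float64(2.0), np.float64(7.0)), (211, np.float64(-30.5), np.float64(2.0), np.float64(5.9)), (214, np.float64(-28.6), np.float64(1.9), np.float64(6.6)), (217, np.float64(-26.7), np.float64(1.8), np.float64(7.0)), (220, np.float64(-24.8), np.float64(1.7), np.float64(7.4)), (223, np.float64(-23.6), np.float64(1.7), np.float64(3.6)), (226, np.float64(-22.7), np.float64(1.8), np.float64(-2.0)), (229, np.float64(-20.7), np.float64(1.7), np.float64(-1.0)), (438, 
[... 4942 characters left out ...]
9])]
[(220, [-24.6, 46.1, 7.3]), (226, [-20.2, 44.6, 12.3]), (232, [-16.6, 44.2, 12.9]), (238, [-11.4, 40.3, 27.1]), (244, [-8.1, 40.0, 27.8]), (250, [-5.0, 40.0, 27.3]), (256, [-1.8, 39.8, 27.5]), (262, [1.4, 39.5, 28.1]), (268, [4.4, 39.9, 26.5]), (274, [7.6, 39.6, 27.4]), (280, [10.7, 39.6, 27.6]), (286, [13.8, 39.2, 29.1]), (292, [17.5, 43.7, 11.8]), (298, [20.9, 43.4, 12.9]), (304, [24.5, 44.1, 10.6])]
left board edge -y [(258, [99.1, -114.6, -1.9]), (261, [99.1, -116.6, -0.9]), (264, [99.7, -119.5, -1.5]), (267, [99.9, -121.8, -1.0]), (270, [100.5, -124.6, -1.2]), (273, [144.5, -186.3, -99.1]), (276, [142.1, -185.9, -92.0]), (279, [126.0, -166.4, -54.8]), (282, [125.5, -168.3, -52.4])]
```

Call:
{"api": "arm_command", "payload": {
  "turn": [
    [0,0,0],
    [0,0,0],
    [0,0,0],
    [0,0,0],
    [0,0,0],
    [0,0,0]
  ],
  "xyz": [
    [0.1,-0.05,0.2],
    [0.1,-0.05,0.25],
    [0.1,-0.02,0.25],
    [0,0,0.15],
    [0,0,0.07],
    [0,0,0]
  ],
  "claw": [35,35,35,35,35,35]
}}

```text
time_s: 9.35
position: [0.5312, -0.2806, 0.0474]
tool_rot: [[0.168, 0.914, 0.369], [0.986, -0.156, -0.063], [0.0, 0.374, -0.927]]
ft_force: [0.1, 0.4, -0.4]
grip_width: 0.0483
gripper_force: 52.2
```

```bash
cat >> h.py <<'E'
N0=N0+.0014*nx-.0013*nz
def tn():
    T=st();B=np.c_[nx,ny,nz];print('TCP nest',((T['position']-N0)@B*1000).round(1),'F nest',(T['ft_force']@B).round(1),'M',(T['wrist_torque']@B).round(2));return T
E
python3 - <<'E'
from h import *
T=tn();print((Rp.T@np.array(T['tool_rot'])).round(3))
E
```

```text
9.35 [ 0.5312 -0.2806  0.0474] [ 0.1  0.4 -0.4] [ 0.05  0.22 -0.05] 0.0483 52.24500596523285 [-45.  28.  96.  20.  39. -50.]
TCP nest [  3. -73. -21.] F nest [-0.1  0.4 -0.4] M [-0.    0.23 -0.05]
[[ 1.    -0.003 -0.001]
 [ 0.003  1.    -0.001]
 [ 0.001  0.001  1.   ]]
```

Call:
{"api": "arm_command", "payload": {
  "turn": [
    [0,0,0],
    [0,0,0],
    [0,0,0],
    [0,0,0]
  ],
  "xyz": [
    [0,0,0.04],
    [0,0,0.03],
    [0,0,0.02],
    [0,0,0]
  ],
  "claw": [35,35,35,35]
}}

```text
time_s: 9.75
position: [0.5328, -0.2811, 0.044]
tool_rot: [[0.168, 0.914, 0.37], [0.986, -0.156, -0.064], [-0.0, 0.375, -0.927]]
ft_force: [-2.0, 0.7, 3.7]
grip_width: 0.0486
gripper_force: 52.7
```

```bash
python3 - <<'E'
from h import *
tn()
E
```

```text
9.75 [ 0.5328 -0.2811  0.044 ] [-2.   0.7  3.7] [ 0.1   0.51 -0.02] 0.0486 52.713956236839294 [-45.  29.  96.  20.  39. -50.]
TCP nest [  3.2 -73.2 -24.8] F nest [-0.5  0.4  4.2] M [ 0.    0.52 -0.03]
```

Call:
{"api": "arm_command", "payload": {
  "turn": [
    [0,0,0],
    [0,0,0],
    [0,0,0],
    [0,0,0]
  ],
  "xyz": [
    [0,-0.03,0],
    [0,-0.03,0],
    [0,-0.01,0],
    [0,0,0]
  ],
  "claw": [35,35,35,35]
}}

```text
time_s: 10.15
position: [0.5304, -0.281, 0.0431]
tool_rot: [[0.169, 0.913, 0.371], [0.986, -0.156, -0.065], [-0.001, 0.377, -0.926]]
ft_force: [3.6, 0.4, 5.3]
grip_width: 0.0488
gripper_force: 52.6
```

```bash
python3 - <<'E'
from h import *
tn()
E
```

```text
10.15 [ 0.5304 -0.281   0.0431] [3.6 0.4 5.3] [ 0.08 -0.6  -0.13] 0.0488 52.635506987571716 [-46.  28.  97.  21.  38. -50.]
TCP nest [  0.7 -73.5 -24.8] F nest [5.2 1.  3.7] M [ 0.12 -0.58 -0.19]
```

Call:
{"api": "arm_command", "payload": {
  "turn": [
    [0,0,0],
    [0,0,0],
    [0,0,0],
    [0,0,0],
    [0,0,0],
    [0,0,0]
  ],
  "xyz": [
    [0.2,0,0],
    [0.2,0,0],
    [0.2,0,0],
    [0.2,0,0],
    [0.16,0,0],
    [0,0,0]
  ],
  "claw": [35,35,35,35,35,35]
}}

```text
time_s: 10.75
position: [0.5385, -0.2338, 0.0432]
tool_rot: [[0.169, 0.913, 0.371], [0.986, -0.155, -0.066], [-0.002, 0.377, -0.926]]
ft_force: [1.7, -1.6, 6.5]
grip_width: 0.0486
gripper_force: 52.8
```

```bash
python3 - <<'E'
from h import *
tn()
E
```

```text
10.75 [ 0.5385 -0.2338  0.0432] [ 1.7 -1.6  6.5] [-0.17 -0.34 -0.08] 0.0486 52.84890174865723 [-41.  27.  99.  19.  36. -45.]
TCP nest [  0.9 -25.7 -24.8] F nest [ 4.2 -1.3  5.3] M [-0.14 -0.37 -0.03]
```

Call:
{"api": "arm_command", "payload": {
  "turn": [
    [0,0,0],
    [0,0,0],
    [0,0,0],
    [0,0,0],
    [0,0,0]
  ],
  "xyz": [
    [0.08,0,0],
    [0.06,0,0],
    [0.04,0,0],
    [0.03,0,0],
    [0,0,0]
  ],
  "claw": [35,35,35,35,35]
}}

```text
time_s: 11.25
position: [0.5399, -0.2258, 0.0432]
tool_rot: [[0.17, 0.913, 0.371], [0.985, -0.155, -0.069], [-0.005, 0.378, -0.926]]
ft_force: [-4.2, -12.9, 4.9]
grip_width: 0.0485
gripper_force: 52.9
```

```bash
python3 - <<'E'
from h import *
tn()
E
```

```text
11.25 [ 0.5399 -0.2258  0.0432] [ -4.2 -12.9   4.9] [-1.91  0.74 -0.81] 0.0485 52.89344072341919 [-40.  27. 100.  19.  35. -44.]
TCP nest [  1.  -17.5 -24.8] F nest [ -0.  -13.4   5.3] M [-2.16  0.41  0.01]
```

Call:
{"api": "arm_command", "payload": {
  "turn": [
    [0,0,0],
    [0,0,0],
    [0,0,0],
    [0,0,0],
    [0,0,0],
    [0,0,0],
    [0,0,0]
  ],
  "xyz": [
    [0,-0.03,0],
    [-0.02,0,0],
    [0,0,0],
    [0,0,0],
    [0,0,0],
    [0,0,-0.3],
    [0,0,-0.5]
  ],
  "claw": [35,35,70,70,70,70,70]
}}

```text
time_s: 11.95
position: [0.5222, -0.22, 0.0775]
tool_rot: [[0.168, 0.915, 0.366], [0.986, -0.156, -0.06], [0.002, 0.371, -0.929]]
ft_force: [-0.9, -0.9, 0.4]
grip_width: 0.0699
gripper_force: 0.0
```

```bash
python3 - <<'E'
from h import *
tn();im,d,i=snap('wrist');cv2.imwrite('pics/w6.png',im)
L=(wcloud(i,d)-N0)@np.c_[nx,ny,nz]*1000;np.save('L.npy',L)
m=(abs(L[...,2]-24)<4)&(abs(L[...,0])<40)&(L[...,1]>-60)&(L[...,1]<5);P=L[m]
A=np.c_[P[:,:2],np.ones(len(P))];print('top z=ax+by+c',np.linalg.lstsq(A,P[:,2],rcond=None)[0])
for y in(-30,-20,-10,0,5):
    q=P[abs(P[:,1]-y)<2];print(y,np.percentile(q[:,0],[1,99]))
for x in(-15,0,15):
    q=P[abs(P[:,0]-x)<2];print(x,np.percentile(q[:,1],[1,99]))
E
```

```text
11.95 [ 0.5222 -0.22    0.0775] [-0.9 -0.9  0.4] [ 0.04  0.22 -0.05] 0.0699 0.0 [-41.  23. 100.  18.  40. -43.]
TCP nest [ -3.2 -14.8  13.9] F nest [-0.5 -1.   0.6] M [-0.01  0.22 -0.05]
top z=ax+by+c [ 4.18712642e-04 -6.69381634e-04  2.76966752e+01]
-30 [-22.12725306  26.25946145]
-20 [-21.97216465  25.10620212]
-10 [-22.41570455  25.68985471]
0 [-22.58087671  27.33508949]
5 [-22.3105141   26.97881615]
-15 [-41.86964725   2.7435215 ]
0 [-42.24876685   3.30711989]
15 [-36.49888774   3.34344159]
```

View pics/w6.png

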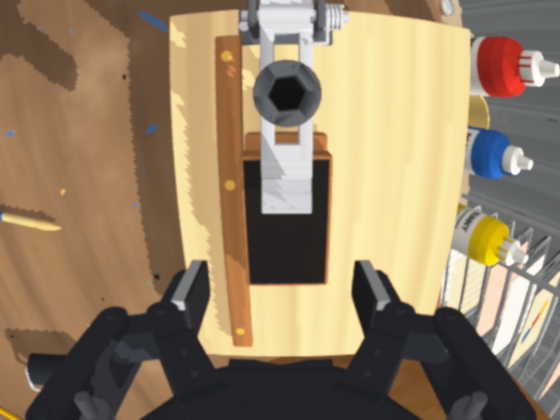

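The block lies against the ledge with its far end under the strap, with a thin gap or the stop showing at (287,140). The clamp screw head is at (287,93), and its hex socket is visible.

```bash
python3 - <<'E'
from h import *
T=tn();im,d,i=snap('wrist');cv2.imwrite('pics/w7.png',im)
L=(wcloud(i,d)-N0)@np.c_[nx,ny,nz]*1000;np.save('L.npy',L)
m=(abs(L[...,2])<8)&(L[...,0]>50)&(L[...,0]<100)&(abs(L[...,1])<100);P=L[m];print('board z',np.median(P[:,2]),np.linalg.lstsq(np.c_[P[:,:2],np.ones(len(P))],P[:,2],rcond=None)[0])
for r in(230,180,270): print(r,[L[r,c].round(1).tolist() for c in list(range(236,254,2))+list(range(322,338,3))])
for c in(262,275,290,310): print(c,[(r,L[r,c].round(1).tolist()) for r in list(range(126,165,4))+list(range(205,218,4))+list(range(276,292,3))])
# socket
g=im.max(-1);M=np.zeros(g.shape,bool);M[60:130,250:325]=1
hd=(abs(L[...,2]-55)<6)&M; v,u=np.where(hd);print('head',len(u),np.median(L[hd],0),L[hd].min(0),L[hd].max(0))
P=L[hd][:,:2].astype(np.float32);print(cv2.minEnclosingCircle(P))
E
```

```text
12.0 [ 0.5226 -0.2207  0.0817] [ 1.7 -0.1  4.2] [ 0.    0.03 -0.03] 0.0702 0.0 [-41.  22. 100.  17.  40. -43.]
TCP nest [ -1.2 -15.4  17.7] F nest [3.1 0.2 3.2] M [-0.02  0.03 -0.03]
board z -0.04928663922894569 [ 0.00204943  0.00041503 -0.2083084 ]
230 [[-28.8, -13.5, 7.5], [-27.4, -13.1, 8.3], [-24.1, -6.8, 23.1], [-22.8, -6.2, 24.5], [-21.6, -6.1, 24.5], [-20.6, -6.5, 23.8], [nan, nan, nan], [-18.2, -6.4, 24.0], [-17.0, -5.9, 25.1], [23.2, -6.2, 24.8], [25.0, -6.4, 24.4], [30.6, -16.6, 0.5], [32.7, -16.9, -0.1], [34.9, -17.2, -0.9], [36.7, -16.8, 0.3]]
180 [[-27.2, 19.3, 8.2], [-23.9, 23.3, 23.8], [-22.8, 23.4, 24.3], [-21.7, 23.3, 24.2], [-20.5, 23.5, 24.8], [-19.6, 22.9, 22.8], [-18.4, 23.1, 23.5], [-17.3, 23.3, 24.2], [-16.1, 23.4, 24.6], [22.0, 23.3, 24.4], [23.7, 23.2, 24.1], [29.0, 17.3, 0.8], [31.2, 16.9, -0.7], [33.0, 17.0, -0.6], [34.9, 17.0, -0.5]]
270 [[-30.3, -42.2, 8.4], [-29.1, -42.8, 7.3], [-27.8, -42.9, 7.1], [-26.3, -42.1, 8.4], [-22.9, -32.7, 24.4], [-21.7, -32.6, 24.6], [-20.5, -33.0, 23.9], [-19.2, -32.7, 24.4], [-18.1, -33.0, 23.9], [24.6, -33.0, 24.2], [30.5,
[... 1766 characters left out ...]
(130, [17.2, 48.2, 0.3]), (134, [16.1, 47.1, 12.6]), (138, [16.0, 45.0, 13.7]), (142, [16.0, 42.7, 13.6]), (146, [16.1, 40.3, 12.8]), (150, [16.0, 38.2, 14.3]), (154, [15.3, 37.4, 22.8]), (158, [15.2, 35.4, 23.8]), (162, [15.3, 33.1, 23.7]), (205, [15.9, 8.5, 23.4]), (209, [15.9, 6.5, 24.2]), (213, [16.0, 4.0, 24.1]), (217, [16.0, 1.7, 24.2]), (276, [17.5, -37.7, 23.4]), (279, [17.5, -39.4, 24.3]), (282, [20.1, -56.4, 0.9]), (285, [20.5, -60.4, -1.4]), (288, [20.4, -61.8, 0.4]), (291, [20.6, -64.8, -0.1])]
head 2539 [ 0.38117714 70.04190223 54.90911853] [-13.82763353  55.522169    49.08809789] [14.55215844 84.06600696 57.44746498]
((0.1887349933385849, 70.06287384033203), 14.627524375915527)
```

```bash
python3 - <<'E'
from h import *
im,d,i=load('wrist');L=np.load('L.npy')
v,u=np.mgrid[:420,:560]
c=N0+np.c_[nx,ny,nz]@np.array([0,0,.0555])
P=((wray(i,np.c_[u.ravel(),v.ravel()],nz,c)-N0)@np.c_[nx,ny,nz]*1000).reshape(420,560,3)[...,:2]
r=np.hypot(P[...,0]-.2,P[...,1]-70.1);g=im.max(-1).astype(int)
print('brightness by r',[(a,np.percentile(g[(r>=a)&(r<a+1)],[10,50,90]).astype(int).tolist()) for a in range(0,15)])
for th in(40,50,60):
    m=((g<th)&(r<11)).astype(np.uint8);k,l,s,_=cv2.connectedComponentsWithStats(m);q=l==1+s[1:,4].argmax()
    cs=cv2.findContours(q.astype(np.uint8),0,cv2.CHAIN_APPROX_NONE)[0];cc=max(cs,key=len)[:,0]
    X=P[cc[:,1],cc[:,0]];ctr=P[q].mean(0);a=np.arctan2(*(X-ctr).T[::-1]);rr=np.hypot(*(X-ctr).T)
    # resample
    o=a.argsort();t=np.linspace(-np.pi,np.pi,360,endpoint=False);f=np.interp(t,a[o],rr[o],period=2*np.pi)
    F=np.fft.fft(f*np.exp(0));z=(f*np.exp(-6j*t)).mean()
    print(th,q.sum(),ctr,rr.min(),rr.max(),f.mean(),'corner angle deg',np.degrees(np.angle(z.conj()))/6,'amp',abs(z), 'k=1..5',[round(abs((f*np.exp(-1j*k*t)).mean()),2) for k in range(1,6)])
cv2.imwrite('pics/w8.png',cv2.resize(im[50:135,240:335],None,fx=6,fy=6,interpolation=cv2.INTER_CUBIC))
E
```

```text
brightness by r [(0, [18, 20, 22]), (1, [18, 20, 21]), (2, [18, 19, 21]), (3, [17, 19, 21]), (4, [17, 19, 21]), (5, [17, 19, 23]), (6, [19, 26, 48]), (7, [39, 63, 89]), (8, [62, 95, 107]), (9, [71, 100, 108]), (10, [79, 96, 109]), (11, [78, 95, 109]), (12, [79, 101, 109]), (13, [89, 106, 131]), (14, [138, 190, 238])]
40 823 [ 0.25349217 69.72270451] 6.251184366946151 7.451897076793267 6.712286361871467 corner angle deg 5.436600451251756 amp 0.17769285305815835 k=1..5 [np.float64(0.0), np.float64(0.03), np.float64(0.01), np.float64(0.01), np.float64(0.01)]
50 885 [ 0.30866138 69.77201024] 6.454888801477811 7.624978935125028 6.969810546186876 corner angle deg 6.02438055442217 amp 0.17237575898553198 k=1..5 [np.float64(0.0), np.float64(0.04), np.float64(0.02), np.float64(0.02), np.float64(0.0)]
60 973 [ 0.62871435 69.653099  ] 6.4751361455476015 8.730761517873713 7.307977096713312 corner angle deg 7.648328592373923 amp 0.18746141386565918 k=1..5 [np.float64(0.01), np.float64(0.09), np.float64(0.1), np.float64(0.09), np.float64(0.05)]
```

View pics/w8.png

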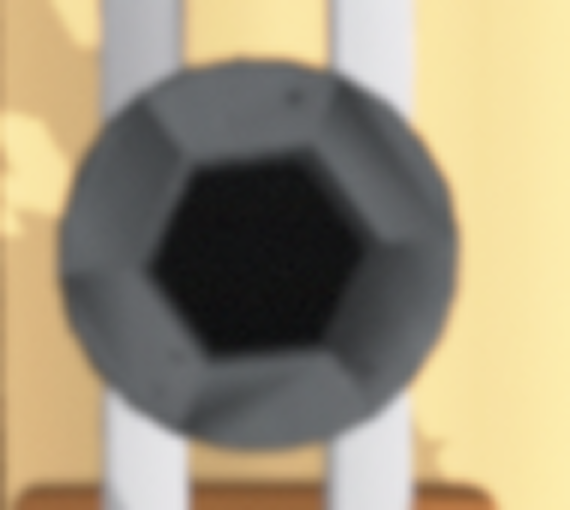

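The socket's corner angle is about 6°, so the screw is at roughly 0.42 rad. The socket centre is near (0.3, 70) in my nest frame. Now for the key.

```bash
python3 - <<'E'
from h import *
plan([.40,-.10,.20],Rdown(-9.5),10)
E
```

```text
turn each [ 0.443  0.002 -0.003] N 10
xyz [[0.2, -0.17, -0.33], [0.2, -0.19, -0.32], [0.2, -0.2, -0.31], [0.2, -0.21, -0.31], [0.2, -0.22, -0.3], [0.2, -0.23, -0.29], [0.2, -0.24, -0.28], [0.2, -0.25, -0.27], [0.2, -0.26, -0.26], [0.2, -0.27, -0.25]]
```

Call:
{"api": "arm_command", "payload": {
  "turn": [
    [0,0,0],
    [0,0,0],
    [0.44,0,0],
    [0.44,0,0],
    [0.44,0,0],
    [0.44,0,0],
    [0.44,0,0],
    [0.44,0,0],
    [0.44,0,0],
    [0.44,0,0],
    [0.44,0,0],
    [0.44,0,0]
  ],
  "xyz": [
    [0,0,-0.7],
    [0,0,-0.8],
    [0.2,-0.17,-0.2],
    [0.2,-0.19,-0.18],
    [0.2,-0.2,-0.17],
    [0.2,-0.21,-0.16],
    [0.2,-0.22,-0.15],
    [0.2,-0.23,-0.14],
    [0.2,-0.24,-0.13],
    [0.2,-0.25,-0.12],
    [0.2,-0.26,-0.11],
    [0.2,-0.27,-0.1]
  ],
  "claw": [70,70,70,70,70,70,70,70,70,70,70,70]
}}

```text
time_s: 13.25
position: [0.3875, -0.0956, 0.1966]
tool_rot: [[0.168, 0.986, -0.003], [0.986, -0.168, 0.001], [0.001, -0.003, -1.0]]
ft_force: [-0.1, -0.3, -0.1]
grip_width: 0.0703
gripper_force: 0.0
```

```bash
python3 - <<'E'
from h import *
st();plan([.40,.235,.18],Rdown(50),12)
E
```

```text
13.25 [ 0.3875 -0.0956  0.1966] [-0.1 -0.3 -0.1] [-0.   -0.05 -0.02] 0.0703 0.0 [-31.   6.  96.  -0.  78. -21.]
turn each [-0.002 -0.002 -0.994] N 12
xyz [[0.55, -0.07, 0.03], [0.55, -0.02, 0.03], [0.55, 0.02, 0.03], [0.55, 0.07, 0.03], [0.54, 0.12, 0.03], [0.53, 0.16, 0.03], [0.51, 0.21, 0.03], [0.49, 0.25, 0.03], [0.47, 0.29, 0.03], [0.44, 0.33, 0.03], [0.41, 0.37, 0.03], [0.37, 0.4, 0.03]]
```

Call:
{"api": "arm_command", "payload": {
  "turn": [
    [0,0,-0.99],
    [0,0,-0.99],
    [0,0,-0.99],
    [0,0,-0.99],
    [0,0,-0.99],
    [0,0,-0.99],
    [0,0,-0.99],
    [0,0,-0.99],
    [0,0,-0.99],
    [0,0,-0.99],
    [0,0,-0.99],
    [0,0,-0.99]
  ],
  "xyz": [
    [0.55,-0.07,0.03],
    [0.55,-0.02,0.03],
    [0.55,0.02,0.03],
    [0.55,0.07,0.03],
    [0.54,0.12,0.03],
    [0.53,0.16,0.03],
    [0.51,0.21,0.03],
    [0.49,0.25,0.03],
    [0.47,0.29,0.03],
    [0.44,0.33,0.03],
    [0.41,0.37,0.03],
    [0.37,0.4,0.03]
  ],
  "claw": [70,70,70,70,70,70,70,70,70,70,70,70]
}}

```text
time_s: 14.45
position: [0.4002, 0.2356, 0.1782]
tool_rot: [[-0.766, 0.643, -0.002], [0.643, 0.766, -0.0], [0.001, -0.001, -1.0]]
ft_force: [-0.1, 0.0, 0.1]
grip_width: 0.0703
gripper_force: 0.0
```

```bash
python3 - <<'E'
from h import *
imaging.get_image('wrist');st();im,d,i=snap('wrist');cv2.imwrite('pics/w9.png',im)
W=wcloud(i,d)
m=(W[...,2]>.075)&(W[...,2]<.105)&(np.hypot(W[...,0]-.38,W[...,1]-.26)<.12)
k,l,s,c=cv2.connectedComponentsWithStats(m.astype(np.uint8))
for j in range(1,k):
    if s[j,4]<150: continue
    P=W[l==j];zt=np.percentile(P[:,2],90);t=(l==j)&(W[...,2]>zt-.006);v,u=np.where(t)
    Q=wray(i,np.c_[u,v],[0,0,1],[0,0,zt])[:,:2]*1000
    print(s[j],'top',zt,cv2.minAreaRect(Q.astype(np.float32)),Q.mean(0),np.percentile(Q,[1,99],axis=0))
E
```

```text
14.5 [0.4002 0.2383 0.1779] [-2.9 -0.3 -0.9] [0.01 0.07 0.05] 0.0696 0.0 [ 16.  14.  89.   0.  77. -34.]
[ 277   88   49   49 1676] top 0.0996434614526373 ((355.3578796386719, 295.55389404296875), (33.85866928100586, 33.71234130859375), 31.814918518066406) [355.2561906  295.42621767] [[337.41230527 277.42404401]
 [373.40125442 313.12700932]]
[288 190  31  33 871] top 0.09154732148346413 ((420.8746337890625, 245.8638916015625), (25.408123016357422, 26.650304794311523), 50.599700927734375) [420.98322418 245.5746078 ] [[407.5082439  231.94522697]
 [434.52857575 258.870274  ]]
```

View pics/w9.png

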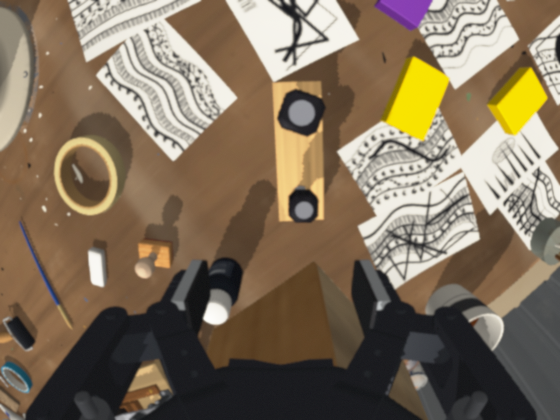

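The big key's grip is at (300,112) px, which is (0.355, 0.2955) m, with its top at 0.099 m and its sides turned 32°. The small key is at (303,205) px.

```bash
python3 - <<'E'
from h import *
plan([.3554,.2955,.10],Rdown(31.8),6)
E
```

```text
turn each [-0.002 -0.003  0.608] N 6
xyz [[0.24, 0.06, 0.26], [0.24, 0.04, 0.26], [0.24, 0.03, 0.26], [0.25, 0.02, 0.26], [0.25, 0.0, 0.26], [0.25, -0.01, 0.26]]
```

Call:
{"api": "arm_command", "payload": {
  "turn": [
    [0,0,0.61],
    [0,0,0.61],
    [0,0,0.61],
    [0,0,0.61],
    [0,0,0.61],
    [0,0,0.61],
    [0,0,0],
    [0,0,0]
  ],
  "xyz": [
    [0.24,0.06,0.26],
    [0.24,0.04,0.26],
    [0.24,0.03,0.26],
    [0.25,0.02,0.26],
    [0.25,0,0.26],
    [0.25,-0.01,0.26],
    [0,0,0],
    [0,0,0]
  ],
  "claw": [65,65,65,65,65,65,65,65]
}}

```text
time_s: 15.35
position: [0.3565, 0.2934, 0.1011]
tool_rot: [[-0.522, 0.853, -0.001], [0.853, 0.522, -0.0], [-0.0, -0.001, -1.0]]
ft_force: [0.3, 0.1, 0.2]
grip_width: 0.065
gripper_force: 0.0
```

```bash
python3 - <<'E'
from h import *
T=st();im,d,i=snap('wrist');W=wcloud(i,d)
m=(W[...,2]>.09)&(W[...,2]<.105)&(np.hypot(W[...,0]-.355,W[...,1]-.295)<.035)
v,u=np.where(m);zt=np.median(W[m][:,2]);Q=wray(i,np.c_[u,v],[0,0,1],[0,0,zt])[:,:2]*1000
print(len(u),zt,cv2.minAreaRect(Q.astype(np.float32)));R=np.array(T['tool_rot']);print('heading',np.degrees(np.arctan2(R[1,1],R[0,1])))
E
```

```text
15.35 [0.3565 0.2934 0.1011] [0.3 0.1 0.2] [ 0.03 -0.01  0.04] 0.065 0.0 [25. 19. 96. -0. 65. -7.]
2800 0.09881480806284537 ((354.7381591796875, 299.2093811035156), (33.941627502441406, 35.61448287963867), 31.46868324279785)
heading 31.485800337923084
```

Call:
{"api": "arm_command", "payload": {
  "turn": [
    [0,0,0],
    [0,0,0],
    [0,0,0],
    [0,0,0],
    [0,0,0]
  ],
  "xyz": [
    [0.1,0.02,0],
    [0,0,0.4],
    [0,0,0.4],
    [0,0,0.4],
    [0,0,0.14]
  ],
  "claw": [65,65,65,65,65]
}}

```text
time_s: 15.9
position: [0.3543, 0.2983, 0.0332]
tool_rot: [[-0.521, 0.854, -0.002], [0.854, 0.521, -0.001], [0.0, -0.002, -1.0]]
ft_force: [0.4, -0.2, -0.1]
grip_width: 0.0649
gripper_force: 0.0
```

Call:
{"api": "arm_command", "payload": {
  "turn": [
    [0,0,0],
    [0,0,0],
    [0,0,0],
    [0,0,0],
    [0,0,0]
  ],
  "xyz": [
    [0,0,0],
    [0,0,0],
    [0,0,0],
    [0,0,0],
    [0,0,0]
  ],
  "claw": [65,20,20,20,20],
  "squeeze": 60
}}

```text
time_s: 16.4
position: [0.3551, 0.2988, 0.0353]
tool_rot: [[-0.521, 0.853, 0.002], [0.853, 0.521, 0.001], [-0.0, 0.002, -1.0]]
ft_force: [-2.5, -0.6, 6.0]
grip_width: 0.033
gripper_force: 59.0
```

```bash
python3 - <<'E'
from h import *
T=st()
E
```

```text
16.4 [0.3551 0.2988 0.0353] [-2.5 -0.6  6. ] [-0.17  0.24 -0.01] 0.033 58.98493019398302 [ 25.  25. 101.  -0.  54.  -6.]
```

```bash
cat >> h.py <<'E'
def Rb(b): return Rp@Ro.from_euler('z',-b,degrees=True).as_matrix()
E
python3 - <<'E'
from h import *
T=st();R=np.array(T['tool_rot'])
print('per 50mm world -> tool',(R.T@np.array([.0,-.28,0])/.05).round(2),nest(0.2,70.2,140),nest(.2,70.2,55))
E
```

```text
16.4 [0.3551 0.2988 0.0353] [-2.5 -0.6  6. ] [-0.17  0.24 -0.01] 0.033 58.98493019398302 [ 25.  25. 101.  -0.  54.  -6.]
per 50mm world -> tool [-4.78 -2.92 -0.  ] [ 0.49280413 -0.12893207  0.19569977] [ 0.524209   -0.13418744  0.11688914]
```

Call:
{"api": "arm_command", "payload": {
  "turn": [
    [0,0,0],
    [0,0,0],
    [0,0,0],
    [0,0,0],
    [0,0,0],
    [0,0,0]
  ],
  "xyz": [
    [0,0,-0.2],
    [0,0,-0.5],
    [0,0,-0.7],
    [0,0,-0.8],
    [0,0,-0.8],
    [0,0,0]
  ],
  "claw": [20,20,20,20,20,20]
}}

```text
time_s: 17.0
position: [0.3565, 0.2996, 0.1897]
tool_rot: [[-0.521, 0.853, 0.01], [0.853, 0.521, 0.005], [-0.001, 0.011, -1.0]]
ft_force: [0.6, 0.6, -1.1]
grip_width: 0.0326
gripper_force: 60.5
```

Call:
{"api": "arm_command", "payload": {
  "turn": [
    [0,0,0],
    [0,0,0],
    [0,0,0],
    [0,0,0],
    [0,0,0],
    [0,0,0],
    [0,0,0],
    [0,0,0],
    [0,0,0]
  ],
  "xyz": [
    [-0.4,-0.24,0],
    [-0.6,-0.36,0],
    [-0.6,-0.36,0],
    [-0.6,-0.36,0],
    [-0.6,-0.36,0],
    [-0.6,-0.36,0],
    [-0.6,-0.36,0],
    [-0.5,-0.32,0],
    [0,0,0]
  ],
  "claw": [20,20,20,20,20,20,20,20,20]
}}

```text
time_s: 17.9
position: [0.3555, 0.0333, 0.184]
tool_rot: [[-0.518, 0.856, -0.001], [0.856, 0.518, -0.001], [-0.0, -0.001, -1.0]]
ft_force: [-0.2, 0.8, -2.3]
grip_width: 0.0333
gripper_force: 60.5
```

```bash
python3 - <<'E'
from h import *
T=st();im,d,i=snap('wrist');L=(wcloud(i,d)-T['position'])@np.array(T['tool_rot'])*1000
m=(abs(L[...,0])<30)&(abs(L[...,1])<30)&(L[...,2]>-75)&(L[...,2]<35)
P=L[m]
for z in range(-70,35,6):
    q=P[abs(P[:,2]-z)<3]
    if len(q)>5: print(z,len(q),q.min(0).round(1)[:2],q.max(0).round(1)[:2],np.median(q,0).round(1))
plan(nest(.2,70.2,140),Rb(42),12)
E
```

```text
17.9 [0.3555 0.0333 0.184 ] [-0.2  0.8 -2.3] [0.06 0.03 0.02] 0.0333 60.51757532637566 [-14.   3. 102.  -0.  75. -45.]
-70 517 [ -9.6 -29.3] [13.2 30. ] [ 11.6 -15.4 -69.5]
-64 4624 [-16.4 -29.1] [17.5 30. ] [  4.    0.7 -63.4]
-58 1129 [-17.2 -29.3] [17.7 30. ] [ 13.    1.9 -59. ]
-52 791 [  7.4 -29.2] [17.4 29.8] [ 13.    0.7 -52.2]
-46 665 [  7.7 -28.4] [17.4 29.8] [ 14.4   0.2 -46.2]
-40 310 [ 11.2 -22. ] [17.2 23.7] [ 16.2   1.2 -41.2]
-16 48 [ 4.6 -4.4] [7.8 4.7] [  6.5   0.2 -14.9]
-10 101 [ 3.2 -6.3] [7.9 7.6] [  5.7   0.7 -10.2]
-4 99 [ 3.3 -6.4] [7.6 7.3] [ 5.5  0.7 -4.1]
2 86 [ 2.7 -6.6] [7.6 7.5] [5.7 0.7 1.9]
8 78 [ 3.3 -6.2] [7.8 7.1] [5.5 0.7 8.1]
14 73 [ 3.4 -6.4] [7.8 7.2] [ 5.7  0.1 14.1]
20 61 [ 3.2 -6.6] [7.6 7.3] [ 5.4  0.7 19.4]
turn each [-0.276 -0.243 -0.021] N 12
xyz [[-0.35, 0.05, -0.02], [-0.35, 0.05, -0.01], [-0.35, 0.05, -0.0], [-0.35, 0.05, 0.01], [-0.35, 0.05, 0.02], [-0.35, 0.05, 0.02], [-0.35, 0.05, 0.03], [-0.35, 0.05, 0.04], [-0.35, 0.05, 0.05], [-0.35, 0.04, 0.06], [-0.35, 0.04, 0.07], [-0.35, 0.04, 0.08]]
```

Call:
{"api": "arm_command", "payload": {
  "turn": [
    [-0.28,-0.24,0.08],
    [-0.28,-0.24,0.08],
    [-0.28,-0.24,0.08],
    [-0.28,-0.24,0.08],
    [-0.28,-0.24,0.08],
    [-0.28,-0.24,0.08],
    [-0.28,-0.24,0.08],
    [-0.28,-0.24,0.08],
    [-0.28,-0.24,0.08],
    [-0.28,-0.24,0.08],
    [-0.28,-0.24,0.08],
    [-0.28,-0.24,0.08]
  ],
  "xyz": [
    [-0.35,0.05,-0.02],
    [-0.35,0.05,-0.01],
    [-0.35,0.05,0],
    [-0.35,0.05,0.01],
    [-0.35,0.05,0.02],
    [-0.35,0.05,0.02],
    [-0.35,0.05,0.03],
    [-0.35,0.05,0.04],
    [-0.35,0.05,0.05],
    [-0.35,0.04,0.06],
    [-0.35,0.04,0.07],
    [-0.35,0.04,0.08]
  ],
  "claw": [20,20,20,20,20,20,20,20,20,20,20,20]
}}

```text
time_s: 19.15
position: [0.4851, -0.1331, 0.1939]
tool_rot: [[-0.403, 0.837, 0.369], [0.885, 0.459, -0.075], [-0.232, 0.297, -0.926]]
ft_force: [-0.5, -0.1, -1.2]
grip_width: 0.0327
gripper_force: 60.5
```

```bash
python3 - <<'E'
from h import *
imaging.get_image('wrist')
tn();plan(nest(-.2,69.9,90),Rb(36),5)
E
```

```text
19.2 [ 0.4861 -0.1348  0.1939] [ 1.5 -0.9 -2.7] [-0.03  0.24 -0.04] 0.0331 60.47847205772996 [-34.   7.  99.  10.  53. -65.]
TCP nest [ -5.7  63.3 140.5] F nest [ 0.5 -0.6 -3.1] M [-0.08  0.23 -0.01]
turn each [-0.011  0.031  0.008] N 5
xyz [[0.01, 0.03, 0.2], [0.01, 0.03, 0.2], [0.01, 0.03, 0.2], [0.01, 0.03, 0.2], [0.01, 0.03, 0.2]]
```

Call:
{"api": "arm_command", "payload": {
  "turn": [
    [-0.01,0.03,0.01],
    [-0.01,0.03,0.01],
    [-0.01,0.03,0.01],
    [-0.01,0.03,0.01],
    [-0.01,0.03,0.01],
    [0,0,0],
    [0,0,0]
  ],
  "xyz": [
    [0.01,0.03,0.2],
    [0.01,0.03,0.2],
    [0.01,0.03,0.2],
    [0.01,0.03,0.2],
    [0.01,0.03,0.2],
    [0,0,0],
    [0,0,0]
  ],
  "claw": [20,20,20,20,20,20,20]
}}

```text
time_s: 19.9
position: [0.5085, -0.1317, 0.1494]
tool_rot: [[-0.404, 0.838, 0.367], [0.888, 0.455, -0.062], [-0.219, 0.301, -0.928]]
ft_force: [0.2, 0.4, -0.9]
grip_width: 0.0325
gripper_force: 60.5
```

```bash
python3 - <<'E'
from h import *
T=tn();im,d,i=snap('wrist');W=wcloud(i,d);L=(W-N0)@np.c_[nx,ny,nz]*1000
cv2.imwrite('pics/w10.png',im)
m=(abs(L[...,2]-55)<3)&(np.hypot(L[...,0],L[...,1]-70)<18);P=L[m];print('head',len(P),np.median(P,0),cv2.minEnclosingCircle(P[:,:2].astype(np.float32)))
Q=(W-T['position'])@np.array(T['tool_rot'])*1000
m=(np.hypot(Q[...,0],Q[...,1])<12)&(Q[...,2]>-10)&(L[...,2]>59)
for z in range(-8,30,6):
    q=Q[m&(abs(Q[...,2]-z)<3)];l=L[m&(abs(Q[...,2]-z)<3)]
    if len(q)>5: print(z,len(q),q.min(0).round(1)[:2],q.max(0).round(1)[:2],l[:,2].min().round(1))
R=np.array(T['tool_rot']);print((Rb(36).T@R).round(3));plan(nest(-.2,69.9,80),Rb(36),1)
E
```

```text
19.9 [ 0.5085 -0.1317  0.1494] [ 0.2  0.4 -0.9] [0.07 0.25 0.03] 0.0325 60.45392705127597 [-32.  13. 100.  11.  47. -65.]
TCP nest [-2.4 70.1 91.1] F nest [-0.2  0.4 -0.9] M [0.03 0.26 0.02]
head 698 [-3.85637619 75.59319102 56.39142236] ((0.31570786237716675, 70.70877838134766), 14.630818367004395)
-8 83 [ 2.  -6.7] [6.2 6.8] 96.2
-2 91 [ 1.6 -6.9] [6.2 7. ] 90.2
4 89 [ 2.  -6.5] [6.3 7. ] 84.1
10 76 [ 1.9 -6.7] [6.5 6.7] 78.1
16 74 [ 1.5 -6.9] [6.5 6.9] 72.2
22 30 [ 1.7 -7. ] [6.3 6.3] 68.3
[[ 1.    -0.001  0.001]
 [ 0.001  1.    -0.003]
 [-0.001  0.003  1.   ]]
turn each [-0.025 -0.006 -0.007] N 1
xyz [-0.02, 0.03, 0.23]
```

Call:
{"api": "arm_command", "payload": {
  "turn": [
    [-0.02,0,0],
    [0,0,0],
    [0,0,0],
    [0,0,0],
    [0,0,0]
  ],
  "xyz": [
    [0,0.04,0],
    [0,0,0.1],
    [0,0,0.08],
    [0,0,0.05],
    [0,0,0]
  ],
  "claw": [20,20,20,20,20]
}}

```text
time_s: 20.45
position: [0.5143, -0.1315, 0.1391]
tool_rot: [[-0.404, 0.838, 0.368], [0.888, 0.455, -0.061], [-0.219, 0.302, -0.928]]
ft_force: [-0.6, 0.1, -1.2]
grip_width: 0.0327
gripper_force: 60.5
```

```bash
python3 - <<'E'
from h import *
T=tn();im,d,i=snap('wrist');W=wcloud(i,d);L=(W-N0)@np.c_[nx,ny,nz]*1000
Q=(W-T['position'])@np.array(T['tool_rot'])*1000
m=(np.hypot(Q[...,0],Q[...,1])<12)&(Q[...,2]>-10)&(L[...,2]>59)
for z in range(-8,24,8):
    s=m&(abs(Q[...,2]-z)<4);q=Q[s]
    if len(q)>5: print(z,len(q),q.min(0).round(1)[:2],q.max(0).round(1)[:2])
h=(abs(L[...,2]-56)<3)&(np.hypot(L[...,0],L[...,1]-70)<18);print('head',cv2.minEnclosingCircle(L[h][:,:2].astype(np.float32)))
E
```

```text
20.45 [ 0.5143 -0.1315  0.1391] [-0.6  0.1 -1.2] [0.08 0.3  0.02] 0.0327 60.45504201203585 [-32.  14. 101.  11.  46. -65.]
TCP nest [-1.  71.2 79.4] F nest [-1.  -0.  -0.9] M [0.03 0.31 0.01]
-8 105 [ 1.7 -6.8] [6.5 6.8]
0 123 [ 1.7 -6.9] [6.4 7. ]
8 105 [ 2.1 -6.7] [6.3 6.7]
16 97 [ 1.7 -6.9] [6.3 6.9]
head ((0.2158704549074173, 70.61593627929688), 14.7850341796875)
```

Call:
{"api": "arm_command", "payload": {
  "turn": [
    [0,0,0],
    [0,0,0],
    [0,0,0],
    [0,0,0]
  ],
  "xyz": [
    [0.01,0,0.03],
    [0,0,0.03],
    [0,0,0.03],
    [0,0,0]
  ],
  "claw": [20,20,20,20]
}}

```text
time_s: 20.9
position: [0.5159, -0.1314, 0.1351]
tool_rot: [[-0.404, 0.837, 0.369], [0.888, 0.455, -0.061], [-0.219, 0.303, -0.928]]
ft_force: [0.5, 0.2, -1.0]
grip_width: 0.0328
gripper_force: 60.4
```

```bash
python3 - <<'E'
from h import *
tn()
E
```

```text
20.9 [ 0.5159 -0.1314  0.1351] [ 0.5  0.2 -1. ] [ 0.04  0.22 -0.04] 0.0328 60.44917701277882 [-32.  14. 101.  12.  45. -65.]
TCP nest [-1.  71.5 75.1] F nest [ 0.1  0.3 -1.1] M [-0.01  0.22 -0.04]
```

Call:
{"api": "arm_command", "payload": {
  "turn": [
    [0,0,0],
    [0,0,0],
    [0,0,0],
    [0,0,0]
  ],
  "xyz": [
    [0,0,0.04],
    [0,0,0.04],
    [0,0,0.03],
    [0,0,0]
  ],
  "claw": [20,20,20,20]
}}

```text
time_s: 21.3
position: [0.5179, -0.1318, 0.1299]
tool_rot: [[-0.404, 0.837, 0.369], [0.888, 0.455, -0.061], [-0.219, 0.303, -0.928]]
ft_force: [0.8, -0.4, -0.9]
grip_width: 0.0328
gripper_force: 60.5
```

```bash
python3 - <<'E'
from h import *
tn()
E
```

```text
21.3 [ 0.5179 -0.1318  0.1299] [ 0.8 -0.4 -0.9] [ 0.08  0.19 -0.02] 0.0328 60.48507159110159 [-32.  15. 101.  12.  44. -65.]
TCP nest [-1.  71.5 69.6] F nest [ 0.4 -0.3 -1.2] M [ 0.04  0.2  -0.04]
```

Call:
{"api": "arm_command", "payload": {
  "turn": [
    [0,0,0],
    [0,0,0],
    [0,0,0],
    [0,0,0]
  ],
  "xyz": [
    [0,0,0.04],
    [0,0,0.04],
    [0,0,0.03],
    [0,0,0]
  ],
  "claw": [20,20,20,20]
}}

```text
time_s: 21.7
position: [0.5198, -0.1322, 0.1255]
tool_rot: [[-0.404, 0.837, 0.369], [0.888, 0.456, -0.062], [-0.22, 0.303, -0.927]]
ft_force: [-5.0, 1.2, 5.3]
grip_width: 0.033
gripper_force: 61.6
```

```bash
python3 - <<'E'
from h import *
tn()
E
```

```text
21.7 [ 0.5198 -0.1322  0.1255] [-5.   1.2  5.3] [ 0.14  0.63 -0.02] 0.033 61.614549569785595 [-31.  16. 101.  12.  43. -65.]
TCP nest [-0.9 71.5 64.7] F nest [-2.8  0.3  6.9] M [ 0.03  0.64 -0.03]
```

Call:
{"api": "arm_command", "payload": {
  "turn": [
    [0,0,1],
    [0,0,1],
    [0,0,1],
    [0,0,1],
    [0,0,1],
    [0,0,1],
    [0,0,1],
    [0,0,1],
    [0,0,1],
    [0,0,1],
    [0,0,0]
  ],
  "xyz": [
    [0,0.003,0.001],
    [0,0.003,0.001],
    [0,0.003,0.001],
    [0,0.003,0.001],
    [0,0.003,0.001],
    [0,0.003,0.001],
    [0,0.003,0.001],
    [0,0.003,0.001],
    [0,0.003,0.001],
    [0,0.003,0.001],
    [0,0,0]
  ],
  "claw": [20,20,20,20,20,20,20,20,20,20,20]
}}

```text
time_s: 22.8
position: [0.5218, -0.1323, 0.1258]
tool_rot: [[0.383, 0.847, 0.37], [0.919, -0.388, -0.062], [0.091, 0.364, -0.927]]
ft_force: [-2.3, 1.1, 5.9]
grip_width: 0.0329
gripper_force: 61.5
```

```bash
cat >> h.py <<'E'
def bt():
    T=tn();r=Rp.T@np.array(T['tool_rot']);print('beta',np.degrees(np.arctan2(r[0,1],r[1,1])).round(1),'tilt',r[:,2].round(3));return T
E
python3 - <<'E'
from h import *
bt()
E
```

```text
22.8 [ 0.5218 -0.1323  0.1258] [-2.3  1.1  5.9] [ 0.02  0.26 -0.09] 0.0329 61.49242613464594 [-31.  16. 101.  12.  43. -15.]
TCP nest [ 1.1 71.6 64.3] F nest [-0.1  0.7  6.4] M [-0.06  0.26 -0.08]
beta -14.1 tilt [-0.     0.001  1.   ]
```

Call:
{"api": "arm_command", "payload": {
  "turn": [
    [0,0,1],
    [0,0,1],
    [0,0,1],
    [0,0,1],
    [0,0,1],
    [0,0,1],
    [0,0,1],
    [0,0,1],
    [0,0,0]
  ],
  "xyz": [
    [0,0.003,0.001],
    [0,0.003,0.001],
    [0,0.003,0.001],
    [0,0.003,0.001],
    [0,0.003,0.001],
    [0,0.003,0.001],
    [0,0.003,0.001],
    [0,0.003,0.001],
    [0,0,0]
  ],
  "claw": [20,20,20,20,20,20,20,20,20]
}}

```text
time_s: 23.7
position: [0.5227, -0.1334, 0.1258]
tool_rot: [[0.837, 0.403, 0.37], [0.456, -0.888, -0.063], [0.303, 0.221, -0.927]]
ft_force: [-2.2, -2.0, 4.8]
grip_width: 0.0331
gripper_force: 61.5
```

```bash
python3 - <<'E'
from h import *
T=bt();im,d,i=snap('wrist');W=wcloud(i,d);Q=(W-T['position'])@np.array(T['tool_rot'])*1000
m=(abs(Q[...,0])<25)&(abs(Q[...,1])<17)&(Q[...,2]<-50)&(Q[...,2]>-70);P=Q[m]
zt=np.median(P[:,2]);P=P[abs(P[:,2]-zt)<3];print('grip top',zt,P.min(0).round(1),P.max(0).round(1))
q=P[abs(P[:,0]-13)>99]
# front edge angle of grip: max x at each y
for y in(-12,-6,0,6,12):
    s=P[abs(P[:,1]-y)<1.5];print(y,s[:,0].max().round(1) if len(s) else None,end=' ')
E
```

```text
23.7 [ 0.5227 -0.1334  0.1258] [-2.2 -2.   4.8] [-0.36  0.42 -0.19] 0.0331 61.475919275544584 [-31.  16. 101.  12.  43.  25.]
TCP nest [ 2.1 70.7 63.8] F nest [ 0.1 -2.3  5.1] M [-0.46  0.36 -0.01]
beta -54.0 tilt [-0.001  0.001  1.   ]
grip top -63.011824509311765 [-19.1 -16.8 -66. ] [ 16.4  16.9 -60. ]
-12 15.6 -6 16.4 0 16.1 6 16.1 12 14.8
```

Call:
{"api": "arm_command", "payload": {
  "turn": [
    [0,0,0],
    [0,0,0],
    [0,0,0],
    [0,0,0],
    [0,0,-1],
    [0,0,-1],
    [0,0,-1],
    [0,0,-1],
    [0,0,-1],
    [0,0,-1],
    [0,0,-1],
    [0,0,-1]
  ],
  "xyz": [
    [0,0,-0.02],
    [0,0,0],
    [0,0,0],
    [0,0,0],
    [0,-0.003,0],
    [0,-0.003,0],
    [0,-0.003,0],
    [0,-0.003,0],
    [0,-0.003,0],
    [0,-0.003,0],
    [0,-0.003,0],
    [0,-0.003,0]
  ],
  "claw": [62,62,62,62,62,62,62,62,62,62,62,62]
}}

```text
time_s: 24.95
position: [0.5213, -0.1319, 0.1256]
tool_rot: [[0.379, 0.849, 0.369], [0.921, -0.384, -0.061], [0.09, 0.363, -0.928]]
ft_force: [-0.2, 0.4, -0.4]
grip_width: 0.0626
gripper_force: 0.0
```

Call:
{"api": "arm_command", "payload": {
  "turn": [
    [0,0,-1],
    [0,0,-1],
    [0,0,-1],
    [0,0,-1],
    [0,0,-1],
    [0,0,-1],
    [0,0,-1],
    [0,0,-1],
    [0,0,-1],
    [0,0,-1],
    [0,0,0],
    [0,0,0]
  ],
  "xyz": [
    [0,-0.003,0],
    [0,-0.003,0],
    [0,-0.003,0],
    [0,-0.003,0],
    [0,-0.003,0],
    [0,-0.003,0],
    [0,-0.003,0],
    [0,-0.003,0],
    [0,-0.003,0],
    [0,-0.003,0],
    [0,0,0],
    [0,0,0]
  ],
  "claw": [62,62,62,62,62,62,62,62,62,62,62,62]
}}

```text
time_s: 26.15
position: [0.5199, -0.1319, 0.1251]
tool_rot: [[-0.402, 0.838, 0.369], [0.889, 0.453, -0.061], [-0.219, 0.303, -0.928]]
ft_force: [-0.8, 0.5, 0.1]
grip_width: 0.0621
gripper_force: 0.0
```

```bash
python3 - <<'E'
from h import *
T=bt();im,d,i=snap('wrist');W=wcloud(i,d);R=np.array(T['tool_rot']);Q=(W-T['position'])@R*1000
m=(np.hypot(Q[...,0],Q[...,1])<27)&(abs(Q[...,2]+62)<7);P=Q[m];print(len(P),np.median(P,0))
c=np.linalg.lstsq(np.c_[P[:,:2],np.ones(len(P))],P[:,2],rcond=None)[0];print('plane',c)
v,u=np.where(m);X=(wray(i,np.c_[u,v],R[:,2],T['position']+R[:,2]*np.median(P[:,2])/1000)-T['position'])@R*1000
print(cv2.minAreaRect(X[:,:2].astype(np.float32)))
E
```

```text
26.15 [ 0.5199 -0.1319  0.1251] [-0.8  0.5  0.1] [ 0.03  0.13 -0.  ] 0.0621 0.0 [-31.  16. 101.  12.  43. -65.]
TCP nest [-1.  71.7 64.3] F nest [-0.7  0.3  0.4] M [ 0.    0.14 -0.01]
beta 35.8 tilt [ 0.    -0.001  1.   ]
5125 [  6.9197624   -3.7010608  -62.65019501]
plane [ 1.21190267e-01 -4.18786322e-02 -6.30765513e+01]
((5.55933952331543, -3.8562049865722656), (33.650054931640625, 36.562259674072266), 87.04155731201172)
```

The key leans about 5° downhill by itself in the socket's play. I'll tilt the tool to match, regrasp, then straighten it.

Call:
{"api": "arm_command", "payload": {
  "turn": [
    [0,-0.55,0],
    [0,-0.55,0],
    [0,0,0],
    [0,0,0],
    [0,0,0],
    [0,0,0],
    [0,0,0]
  ],
  "xyz": [
    [0,0,0],
    [0,0,0],
    [0,0,0],
    [0,0,0],
    [0,0,0],
    [0,0,0],
    [0,0,0]
  ],
  "claw": [62,62,62,20,20,20,20]
}}

```text
time_s: 26.9
position: [0.52, -0.1322, 0.1254]
tool_rot: [[-0.366, 0.837, 0.406], [0.878, 0.455, -0.146], [-0.307, 0.303, -0.902]]
ft_force: [-2.6, 0.8, 4.0]
grip_width: 0.033
gripper_force: 58.2
```

```bash
python3 - <<'E'
from h import *
T=bt();im,d,i=snap('wrist');W=wcloud(i,d);R=np.array(T['tool_rot']);Q=(W-T['position'])@R*1000
m=(abs(Q[...,0])<27)&(abs(Q[...,1])<17)&(abs(Q[...,2]+62)<5);P=Q[m];print(len(P),np.median(P,0))
print('plane',np.linalg.lstsq(np.c_[P[:,:2],np.ones(len(P))],P[:,2],rcond=None)[0])
v,u=np.where(m);X=(wray(i,np.c_[u,v],R[:,2],T['position']+R[:,2]*np.median(P[:,2])/1000)-T['position'])@R*1000
print(cv2.minAreaRect(X[:,:2].astype(np.float32)))
E
```

```text
26.9 [ 0.52   -0.1322  0.1254] [-2.6  0.8  4. ] [ 0.01  0.38 -0.06] 0.033 58.187027972890064 [-29.  15. 104.   7.  36. -59.]
TCP nest [-0.7 71.4 64.6] F nest [-1.   0.3  4.7] M [-0.08  0.38 -0.03]
beta 35.9 tilt [-0.077  0.056  0.995]
4714 [  3.19317277  -0.15780044 -62.47338775]
plane [ 4.35790473e-02  1.41481065e-03 -6.22586290e+01]
((1.7062005996704102, -0.43653106689453125), (34.92564392089844, 34.75400161743164), 85.63899993896484)
```

Call:
{"api": "arm_command", "payload": {
  "turn": [
    [0,0.4,0],
    [0,0.4,0],
    [0,0.3,0],
    [0,0,0]
  ],
  "xyz": [
    [-0.015,0,-0.005],
    [-0.015,0,0],
    [-0.01,0,0],
    [0,0,0]
  ],
  "claw": [20,20,20,20]
}}

```text
time_s: 27.35
position: [0.5208, -0.1342, 0.1259]
tool_rot: [[-0.403, 0.838, 0.368], [0.889, 0.454, -0.061], [-0.219, 0.303, -0.928]]
ft_force: [-0.6, 0.6, 2.9]
grip_width: 0.0337
gripper_force: 59.3
```

```bash
python3 - <<'E'
from h import *
bt()
E
```

```text
27.35 [ 0.5208 -0.1342  0.1259] [-0.6  0.6  2.9] [0.19 0.14 0.09] 0.0337 59.298409956973046 [-32.  16. 101.  12.  44. -65.]
TCP nest [ 0.4 69.7 64.6] F nest [0.4 0.5 2.9] M [0.18 0.17 0.02]
beta 35.9 tilt [ 0.    -0.001  1.   ]
```

Call:
{"api": "arm_command", "payload": {
  "turn": [
    [0,0,1],
    [0,0,1],
    [0,0,1],
    [0,0,1],
    [0,0,1],
    [0,0,1],
    [0,0,1],
    [0,0,1],
    [0,0,1],
    [0,0,1],
    [0,0,1],
    [0,0,0]
  ],
  "xyz": [
    [0,0,0.001],
    [0,0,0.001],
    [0,0,0.001],
    [0,0,0.001],
    [0,0,0.001],
    [0,0,0.001],
    [0,0,0.001],
    [0,0,0.001],
    [0,0,0.001],
    [0,0,0.001],
    [0,0,0.001],
    [0,0,0]
  ],
  "claw": [20,20,20,20,20,20,20,20,20,20,20,20]
}}

```text
time_s: 28.55
position: [0.5208, -0.1337, 0.1256]
tool_rot: [[0.455, 0.81, 0.369], [0.882, -0.467, -0.062], [0.122, 0.354, -0.927]]
ft_force: [-2.8, 0.3, 4.5]
grip_width: 0.0339
gripper_force: 59.8
```

```bash
python3 - <<'E'
from h import *
bt()
E
```

```text
28.55 [ 0.5208 -0.1337  0.1256] [-2.8  0.3  4.5] [-0.14  0.32 -0.02] 0.0339 59.79579442544491 [-32.  16. 101.  12.  43. -10.]
TCP nest [ 0.3 70.1 64.4] F nest [-0.9 -0.1  5.3] M [-0.19  0.29  0.06]
beta -19.1 tilt [-0.001 -0.     1.   ]
```

Call:
{"api": "arm_command", "payload": {
  "turn": [
    [0,0,0.8],
    [0,0,0.8],
    [0,0,0]
  ],
  "xyz": [
    [0,0,0.001],
    [0,0,0.001],
    [0,0,0]
  ],
  "claw": [20,20,20]
}}

```text
time_s: 28.85
position: [0.5209, -0.1338, 0.1256]
tool_rot: [[0.562, 0.74, 0.369], [0.81, -0.584, -0.062], [0.169, 0.334, -0.927]]
ft_force: [-2.8, 0.2, 6.3]
grip_width: 0.0338
gripper_force: 60.3
```

```bash
python3 - <<'E'
from h import *
bt()
E
```

```text
28.85 [ 0.5209 -0.1338  0.1256] [-2.8  0.2  6.3] [-0.13  0.37  0.07] 0.0338 60.324568237920175 [-32.  16. 101.  12.  43.  -2.]
TCP nest [ 0.3 70.1 64.3] F nest [-0.2 -0.3  6.9] M [-0.15  0.34  0.14]
beta -27.0 tilt [-0.001 -0.     1.   ]
```

Call:
{"api": "arm_command", "payload": {
  "turn": [
    [0,0,0.8],
    [0,0,0.8],
    [0,0,0]
  ],
  "xyz": [
    [0,0,0],
    [0,0,0],
    [0,0,0]
  ],
  "claw": [20,20,20]
}}

```text
time_s: 29.15
position: [0.5209, -0.1338, 0.1256]
tool_rot: [[0.659, 0.655, 0.369], [0.721, -0.69, -0.062], [0.214, 0.307, -0.927]]
ft_force: [-3.6, -1.3, 5.2]
grip_width: 0.0334
gripper_force: 60.4
```

```bash
python3 - <<'E'
from h import *
bt()
E
```

```text
29.15 [ 0.5209 -0.1338  0.1256] [-3.6 -1.3  5.2] [-0.23  0.3  -0.04] 0.0334 60.44565318254172 [-32.  16. 101.  12.  43.   6.]
TCP nest [ 0.4 70.  64.3] F nest [-1.2 -1.9  6.1] M [-0.27  0.26  0.07]
beta -34.9 tilt [-0. -0.  1.]
```

Call:
{"api": "arm_command", "payload": {
  "turn": [
    [0,0,0.6],
    [0,0,0.6],
    [0,0,0]
  ],
  "xyz": [
    [0,0,0],
    [0,0,0],
    [0,0,0]
  ],
  "claw": [20,20,20]
}}

```text
time_s: 29.45
position: [0.5209, -0.1339, 0.1256]
tool_rot: [[0.724, 0.583, 0.369], [0.645, -0.761, -0.062], [0.245, 0.283, -0.927]]
ft_force: [-2.7, -1.6, 4.9]
grip_width: 0.0333
gripper_force: 60.8
```

```bash
python3 - <<'E'
from h import *
bt()
E
```

```text
29.45 [ 0.5209 -0.1339  0.1256] [-2.7 -1.6  4.9] [-0.26  0.41  0.09] 0.0333 60.75342896961956 [-32.  16. 101.  12.  43.  12.]
TCP nest [ 0.4 70.  64.3] F nest [-0.4 -2.1  5.5] M [-0.26  0.36  0.2 ]
beta -40.9 tilt [-0.001 -0.     1.   ]
```

Call:
{"api": "arm_command", "payload": {
  "turn": [
    [0,0,0.6],
    [0,0,0.6],
    [0,0,0]
  ],
  "xyz": [
    [0,0,0],
    [0,0,0],
    [0,0,0]
  ],
  "claw": [20,20,20]
}}

```text
time_s: 29.75
position: [0.5209, -0.1339, 0.1256]
tool_rot: [[0.781, 0.504, 0.369], [0.562, -0.825, -0.062], [0.273, 0.256, -0.927]]
ft_force: [-3.6, -0.6, 5.3]
grip_width: 0.0333
gripper_force: 60.9
```

```bash
python3 - <<'E'
from h import *
bt()
E
```

```text
29.75 [ 0.5209 -0.1339  0.1256] [-3.6 -0.6  5.3] [-0.28  0.42  0.07] 0.0333 60.90468210139079 [-32.  16. 101.  12.  43.  18.]
TCP nest [ 0.4 70.  64.3] F nest [-1.3 -1.2  6.2] M [-0.3   0.36  0.19]
beta -46.9 tilt [-0.001 -0.     1.   ]
```

Call:
{"api": "arm_command", "payload": {
  "turn": [
    [0,0,0.6],
    [0,0,0.4],
    [0,0,0]
  ],
  "xyz": [
    [0,0,0],
    [0,0,0],
    [0,0,0]
  ],
  "claw": [20,20,20]
}}

```text
time_s: 30.05
position: [0.5209, -0.1339, 0.1256]
tool_rot: [[0.821, 0.435, 0.369], [0.489, -0.87, -0.062], [0.294, 0.232, -0.927]]
ft_force: [-2.2, -0.5, 5.1]
grip_width: 0.0334
gripper_force: 60.9
```

```bash
python3 - <<'E'
from h import *
T=bt();im,d,i=snap('wrist');W=wcloud(i,d);R=np.array(T['tool_rot']);Q=(W-T['position'])@R*1000
m=(abs(Q[...,0])<27)&(abs(Q[...,1])<17)&(abs(Q[...,2]+62)<5)
v,u=np.where(m);X=(wray(i,np.c_[u,v],R[:,2],T['position']+R[:,2]*-.0625)-T['position'])@R*1000
print(cv2.minAreaRect(X[:,:2].astype(np.float32)))
E
```

```text
30.05 [ 0.5209 -0.1339  0.1256] [-2.2 -0.5  5.1] [-0.31  0.44  0.08] 0.0334 60.853146525041666 [-32.  16. 101.  12.  43.  23.]
TCP nest [ 0.4 69.9 64.3] F nest [ 0.  -0.8  5.5] M [-0.32  0.38  0.21]
beta -51.9 tilt [-0.001 -0.     1.   ]
((1.8862133026123047, -0.32391357421875), (35.64460372924805, 35.41168975830078), 86.71044158935547)
```

Call:
{"api": "arm_command", "payload": {
  "turn": [
    [0,0,0.6],
    [0,0,0.6],
    [0,0,0.3],
    [0,0,0]
  ],
  "xyz": [
    [0,0,0],
    [0,0,0],
    [0,0,0],
    [0,0,0]
  ],
  "claw": [20,20,20,20]
}}

```text
time_s: 30.5
position: [0.5209, -0.134, 0.1256]
tool_rot: [[0.871, 0.324, 0.369], [0.371, -0.927, -0.062], [0.322, 0.191, -0.927]]
ft_force: [-3.9, -1.7, 5.3]
grip_width: 0.0333
gripper_force: 60.7
```

```bash
python3 - <<'E'
from h import *
T=bt();im,d,i=snap('wrist');W=wcloud(i,d);R=np.array(T['tool_rot']);Q=(W-T['position'])@R*1000
m=(abs(Q[...,0])<27)&(abs(Q[...,1])<17)&(abs(Q[...,2]+62)<5)
v,u=np.where(m);X=(wray(i,np.c_[u,v],R[:,2],T['position']+R[:,2]*-.0625)-T['position'])@R*1000
print(cv2.minAreaRect(X[:,:2].astype(np.float32)))
# hold arm / head heights
L=(W-N0)@np.c_[nx,ny,nz]*1000;a=im.max(-1)>120
for nm,y0,y1 in(('arm',30,45),('nose',10,16)):
    q=L[a&(abs(abs(L[...,0])-8)<4)&(L[...,1]>y0)&(L[...,1]<y1)&(L[...,2]>26)];print(nm,len(q),np.median(q,0) if len(q) else '')
h=(np.hypot(L[...,0],L[...,1]-70.5)<13)&(np.hypot(L[...,0],L[...,1]-70.5)>9.5)&(abs(L[...,2]-53)<6);print('head z',h.sum(),np.median(L[h][:,2]))
b=(abs(L[...,0]-80)<20)&(abs(L[...,1])<60)&(abs(L[...,2])<5);print('board',np.median(L[b][:,2]))
E
```

```text
30.5 [ 0.5209 -0.134   0.1256] [-3.9 -1.7  5.3] [-0.38  0.47 -0.02] 0.0333 60.69598651723936 [-32.  16. 101.  12.  43.  30.]
TCP nest [ 0.4 69.9 64.3] F nest [-1.3 -2.4  6.2] M [-0.43  0.4   0.15]
beta -59.4 tilt [-0.001 -0.     1.   ]
((1.7392387390136719, -0.025861740112304688), (35.3796501159668, 35.69082260131836), 88.40912628173828)
arm 305 [ 6.36876065 37.30476318 32.11502688]
nose 112 [ 7.03516555 13.22320295 34.35137708]
head z 387 54.754771942845906
board 1.0233155983761357
```

Call:
{"api": "arm_command", "payload": {
  "turn": [
    [0,0,0.6],
    [0,0,0.6],
    [0,0,0.6],
    [0,0,0]
  ],
  "xyz": [
    [0,0,0],
    [0,0,0],
    [0,0,0],
    [0,0,0]
  ],
  "claw": [20,20,20,20]
}}

```text
time_s: 30.95
position: [0.5209, -0.134, 0.1256]
tool_rot: [[0.911, 0.183, 0.369], [0.221, -0.973, -0.062], [0.348, 0.138, -0.927]]
ft_force: [-4.0, -2.4, 5.6]
grip_width: 0.0334
gripper_force: 60.9
```

```bash
python3 - <<'E'
from h import *
T=bt();im,d,i=snap('wrist');W=wcloud(i,d);R=np.array(T['tool_rot']);Q=(W-T['position'])@R*1000
m=(abs(Q[...,0])<27)&(abs(Q[...,1])<17)&(abs(Q[...,2]+62)<5);P=Q[m]
print('plane',np.linalg.lstsq(np.c_[P[:,:2],np.ones(len(P))],P[:,2],rcond=None)[0])
# visible shaft shape in tool frame
L=(W-N0)@np.c_[nx,ny,nz]*1000
m=(np.hypot(Q[...,0],Q[...,1])<13)&(Q[...,2]>-20)&(L[...,2]>59);P=Q[m]
for y in range(-8,9,2):
    s=P[abs(P[:,1]-y)<1];print(y,len(s),s[:,0].mean().round(1) if len(s) else '',end=' | ')
E
```

```text
30.95 [ 0.5209 -0.134   0.1256] [-4.  -2.4  5.6] [-0.47  0.54  0.02] 0.0334 60.93245809795917 [-32.  16. 101.  12.  43.  39.]
TCP nest [ 0.4 69.8 64.3] F nest [-1.2 -3.   6.5] M [-0.51  0.46  0.23]
beta -68.4 tilt [-0.001 -0.     1.   ]
plane [ 4.74297998e-02  1.39908894e-03 -6.22497643e+01]
-8 16 0.5 | -6 38 4.2 | -4 51 6.3 | -2 60 6.5 | 0 52 6.6 | 2 52 6.8 | 4 46 5.8 | 6 27 2.9 | 8 6 0.9 |
```

```bash
python3 - <<'E'
from h import *
B=np.c_[nx,ny,nz]
def an(L,nm):
    r=np.hypot(L[...,0]-.2,L[...,1]-70.4);h=(r>9)&(r<13)&(abs(L[...,2]-53.5)<5)
    b=(abs(L[...,0]-80)<20)&(abs(L[...,1])<60)&(abs(L[...,2])<5);e=(abs(abs(L[...,0])-20)<3)&(L[...,1]<5)&(L[...,1]>-38)&(abs(L[...,2]-24)<4)
    a=(abs(L[...,0])<10)&(L[...,1]>30)&(L[...,1]<40)&(abs(L[...,2]-31)<3)
    print(nm,'head',h.sum(),L[h][:,2].mean(),'arm',a.sum(),L[a][:,2].mean(),'board',L[b][:,2].mean(),'block',L[e][:,2].mean())
an(np.load('L.npy'),'before')
im,d,i=load('wrist');an((wcloud(i,d)-N0)@B*1000,'now wrist')
for n in('scene','side'):
    im,d,i=load(n);an((cloud(d,i)-N0)@B*1000,n+' before');im,d,i=snap(n);an((cloud(d,i)-N0)@B*1000,n+' now')
bt()
E
```

```text
before head 1490 54.98211097396621 arm 739 30.829985689621363 board -0.043803849223760814 block 24.055917873625503
now wrist head 431 54.736388647315444 arm 348 32.05876656360918 board 1.052840299525917 block 25.195103560416182
scene before head 21 54.64203816212263 arm 19 30.818680659860423 board 0.8991932864274484 block nan
scene now head 17 53.923176608272186 arm 19 30.982910936611013 board 0.8315976903502791 block 25.051861999532292
side before head 18 54.93286396874117 arm 8 28.88428452409357 board -0.14927173631278823 block nan
side now head 15 53.53703536888578 arm 17 30.757490999315646 board -0.11799457880666676 block 23.92652838044663
31.1 [ 0.5209 -0.134   0.1255] [-3.  -1.4  4.4] [-0.51  0.57 -0.06] 0.0333 60.89928212706582 [-32.  16. 101.  12.  43.  39.]
TCP nest [ 0.4 69.8 64.3] F nest [-0.9 -1.8  5.1] M [-0.57  0.48  0.17]
beta -68.3 tilt [-0.001 -0.     1.   ]<stdin>:7: RuntimeWarning: Mean of empty slice.
  ret = ret.dtype.type(ret / rcount)
```

The head has sunk about 1.35 mm, so the screw is at roughly 2.5 rad and not yet at its stop, which fits the low torque. I'll keep turning.

Call:
{"api": "arm_command", "payload": {
  "turn": [
    [0,0,0.8],
    [0,0,0.8],
    [0,0,0.8],
    [0,0,0.8],
    [0,0,0]
  ],
  "xyz": [
    [0,0,0.001],
    [0,0,0.001],
    [0,0,0.001],
    [0,0,0.001],
    [0,0,0]
  ],
  "claw": [20,20,20,20,20]
}}

```text
time_s: 31.6
position: [0.5209, -0.1341, 0.1255]
tool_rot: [[0.926, -0.076, 0.369], [-0.057, -0.996, -0.063], [0.373, 0.037, -0.927]]
ft_force: [-4.9, -1.5, 5.9]
grip_width: 0.0331
gripper_force: 59.5
```

```bash
python3 - <<'E'
from h import *
bt()
E
```

```text
31.6 [ 0.5209 -0.1341  0.1255] [-4.9 -1.5  5.9] [-0.47  0.69 -0.23] 0.0331 59.52442781359423 [-32.  16. 101.  12.  43.  55.]
TCP nest [ 0.3 69.8 64.2] F nest [-2.  -2.3  7.2] M [-0.63  0.6   0.  ]
beta -84.5 tilt [-0.001 -0.     1.   ]
```

Call:
{"api": "arm_command", "payload": {
  "turn": [
    [0,0,0.8],
    [0,0,0.8],
    [0,0,0.8],
    [0,0,0]
  ],
  "xyz": [
    [0,0,0.001],
    [0,0,0.001],
    [0,0,0.001],
    [0,0,0]
  ],
  "claw": [20,20,20,20]
}}

```text
time_s: 32.0
position: [0.5209, -0.1338, 0.1255]
tool_rot: [[0.89, -0.267, 0.369], [-0.263, -0.963, -0.062], [0.372, -0.042, -0.927]]
ft_force: [-5.3, 0.1, 8.6]
grip_width: 0.0339
gripper_force: 59.8
```

```bash
cat >> h.py <<'E'
def head():
    im,d,i=snap('wrist');L=(wcloud(i,d)-N0)@np.c_[nx,ny,nz]*1000
    r=np.hypot(L[...,0]-.2,L[...,1]-70.4);h=(r>9)&(r<13)&(abs(L[...,2]-53.5)<5)
    b=(abs(L[...,0]-80)<20)&(abs(L[...,1])<60)&(abs(L[...,2])<5);e=(abs(abs(L[...,0])-20)<3)&(L[...,1]<5)&(L[...,1]>-38)&(abs(L[...,2]-24)<4)
    s=[L[k][:,2].mean() for k in(h,b,e)];print('head-board %.2f head-block %.2f (before 55.03 30.93)'%(s[0]-s[1],s[0]-s[2]),h.sum(),e.sum())
E
python3 - <<'E'
from h import *
bt();head()
E
```

```text
32.0 [ 0.5209 -0.1338  0.1255] [-5.3  0.1  8.6] [-0.18  0.63 -0.02] 0.0339 59.844700461253524 [-32.  16. 101.  12.  43.  67.]
TCP nest [ 0.4 70.  64.2] F nest [-1.7 -0.8  9.9] M [-0.27  0.6   0.08]
beta -96.5 tilt [-0. -0.  1.]
head-board 53.74 head-block 29.55 (before 55.03 30.93) 428 801
```

```bash
cat >> h.py <<'E'
def key():
    T=env.observe();im,d,i=load('wrist');W=wcloud(i,d);R=np.array(T['tool_rot']);Q=(W-T['position'])@R*1000
    L=(W-N0)@np.c_[nx,ny,nz]*1000
    m=(np.hypot(Q[...,0],Q[...,1])<13)&(Q[...,2]>-25)&(L[...,2]>58);P=Q[m]
    print('shaft',[(y,P[abs(P[:,1]-y)<1][:,0].mean().round(1)) for y in range(-8,9,2) if (abs(P[:,1]-y)<1).sum()>3])
    for z in(-20,-10,0,6):
        s=P[abs(P[:,2]-z)<3]; print(z,len(s),s[:,:2].min(0).round(1),s[:,:2].max(0).round(1)) if len(s) else 0
    m=(abs(Q[...,0])<27)&(abs(Q[...,1])<16.5)&(abs(Q[...,2]+62)<4);G=Q[m]
    print('grip front edge',[(y,np.percentile(G[abs(G[:,1]-y)<1][:,0],98).round(1)) for y in range(-14,15,4)],'zs',np.median(G[:,2]))
    print('lowest visible shaft nest z',L[(np.hypot(Q[...,0],Q[...,1])<9)&(Q[...,2]>-25)][:,2].min())
E
python3 - <<'E'
from h import *
key()
E
```

```text
shaft [(-8, np.float64(0.6)), (-6, np.float64(4.2)), (-4, np.float64(6.3)), (-2, np.float64(6.4)), (0, np.float64(6.6)), (2, np.float64(6.8)), (4, np.float64(5.5)), (6, np.float64(2.7)), (8, np.float64(0.6))]
-20 2 [ 6.6 -4.4] [6.7 1.7]
-10 84 [ 2.9 -6.3] [7.4 5.8]
0 109 [-1.2 -8.5] [7.5 7.3]
6 55 [-0.  -8.1] [7.2 7.5]
grip front edge [(-14, np.float64(13.4)), (-10, np.float64(15.2)), (-6, np.float64(15.5)), (-2, np.float64(16.0)), (2, np.float64(16.2)), (6, np.float64(16.6)), (10, np.float64(16.4)), (14, np.float64(12.6))] zs -62.57517793210637
lowest visible shaft nest z 3.748352014752008
```

The evidence is ambiguous. I'll lift the key out briefly and read the socket angle directly.

Call:
{"api": "arm_command", "payload": {
  "turn": [
    [0,0,0],
    [0,0,0],
    [0,0,0],
    [0,0,0],
    [0,0,0],
    [0,0,0]
  ],
  "xyz": [
    [0,0,-0.3],
    [0,0,-0.5],
    [0,0,-0.5],
    [0,0,-0.4],
    [0,0,0],
    [0,0,0]
  ],
  "claw": [20,20,20,20,20,20]
}}

```text
time_s: 32.65
position: [0.4894, -0.1282, 0.2029]
tool_rot: [[0.891, -0.267, 0.368], [-0.263, -0.963, -0.061], [0.37, -0.043, -0.928]]
ft_force: [-0.2, -0.5, -2.7]
grip_width: 0.0335
gripper_force: 59.1
```

```bash
cat >> h.py <<'E'
def hexa(zt):
    im,d,i=load('wrist');B=np.c_[nx,ny,nz];L=(wcloud(i,d)-N0)@B*1000
    v,u=np.mgrid[:420,:560];P=((wray(i,np.c_[u.ravel(),v.ravel()],nz,N0+nz*zt/1000)-N0)@B*1000).reshape(420,560,3)[...,:2]
    h=(abs(L[...,2]-zt)<3)&(np.hypot(P[...,0],P[...,1]-70.4)<18);print('head',h.sum(),cv2.minEnclosingCircle(P[h].astype(np.float32)))
    r=np.hypot(P[...,0]-.2,P[...,1]-70.4);g=im.max(-1).astype(int)
    for th in(40,50):
        m=((g<th)&(r<11)).astype(np.uint8);k,l,s,_=cv2.connectedComponentsWithStats(m);q=l==1+s[1:,4].argmax()
        cc=max(cv2.findContours(q.astype(np.uint8),0,cv2.CHAIN_APPROX_NONE)[0],key=len)[:,0]
        X=P[cc[:,1],cc[:,0]];c=P[q].mean(0);a=np.arctan2(*(X-c).T[::-1]);rr=np.hypot(*(X-c).T);o=a.argsort()
        t=np.linspace(-np.pi,np.pi,360,endpoint=False);f=np.interp(t,a[o],rr[o],period=2*np.pi);z=(f*np.exp(-6j*t)).mean()
        print(th,q.sum(),c.round(2),rr.min().round(2),rr.max().round(2),'corner deg',-np.degrees(np.angle(z))/6,'amp',abs(z))
E
python3 - <<'E'
from h import *
bt();head();hexa(53.5)
im,d,i=load('wrist');T=env.observe();Q=(wcloud(i,d)-T['position'])@np.array(T['tool_rot'])*1000
m=(np.hypot(Q[...,0],Q[...,1])<13)&(Q[...,2]>-25)&(Q[...,2]<27);P=Q[m]
for z in range(-20,28,8):
    s=P[abs(P[:,2]-z)<4]
    if len(s)>5: print(z,len(s),s[:,:2].min(0).round(1),s[:,:2].max(0).round(1),s[:,2].max().round(1),'flat x',[s[abs(s[:,1]-y)<1.2][:,0].mean().round(1) for y in(-3,0,3)])
E
```

```text
32.65 [ 0.4894 -0.1282  0.2029] [-0.2 -0.5 -2.7] [0.05 0.26 0.01] 0.0335 59.105233799200505 [-33.   7.  98.  11.  56.  68.]
TCP nest [ -0.3  70.3 148. ] F nest [-1.1 -0.6 -2.5] M [0.01 0.26 0.  ]
beta -96.5 tilt [ 0.001 -0.002  1.   ]
head-board 53.80 head-block 29.63 (before 55.03 30.93) 347 497
head 626 ((0.11858493834733963, 70.2591323852539), 14.889552116394043)
40 130 [ 1.83 70.19] 4.45 6.28 corner deg 24.5707386895278 amp 0.09413503132218251
50 147 [ 1.91 70.15] 4.53 6.46 corner deg -26.96508244822311 amp 0.10845885798204238
-20 14 [ 6.1 -5. ] [7.1 2.2] -16.1 flat x [np.float64(6.5), np.float64(6.7), np.float64(6.7)]
-12 116 [ 2.5 -6.9] [7.2 5.2] -8.1 flat x [np.float64(6.4), np.float64(6.5), np.float64(6.5)]
-4 143 [-0.8 -8.5] [7.5 7.2] -0.0 flat x [np.float64(6.5), np.float64(6.8), np.float64(6.6)]
4 132 [-0.7 -8.5] [7.6 7.6] 8.0 flat x [np.float64(6.8), np.float64(7.1), np.float64(7.0)]
12 114 [-0.2 -8.4] [7.8 7.6] 16.0 flat x [np.float64(6.9), np.float64(7.2), np.float64(7.0)]
20 91 [-0.  -8.5] [7.9 7.3] 23.6 flat x [np.float64(7.1), np.float64(7.2), np.float64(6.9)]
```

Call:
{"api": "arm_command", "payload": {
  "turn": [
    [0,0,0],
    [0,0,0],
    [0,0,0],
    [0,0,0],
    [0,0,0],
    [0,0,0],
    [0,0,0]
  ],
  "xyz": [
    [-0.4,0,0],
    [-0.4,0,0.2],
    [-0.4,0,0.5],
    [-0.4,0,0.5],
    [0,0,0.2],
    [0,0,0],
    [0,0,0]
  ],
  "claw": [20,20,20,20,20,20,20]
}}

```text
time_s: 33.4
position: [0.4444, -0.1117, 0.1088]
tool_rot: [[0.891, -0.268, 0.368], [-0.264, -0.963, -0.061], [0.37, -0.043, -0.928]]
ft_force: [0.2, -1.7, -1.5]
grip_width: 0.0336
gripper_force: 59.1
```

```bash
python3 - <<'E'
from h import *
bt();head();hexa(53.5);head();hexa(53.5)
L=(wcloud(*[load('wrist')[k] for k in(2,1)])-N0)@np.c_[nx,ny,nz]*1000
L0=np.load('L.npy')
for nm,A in(('before',L0),('now',L)):
    r=np.hypot(A[...,0]-.2,A[...,1]-70.3)
    print(nm,[(k,((r>=k)&(r<k+1)&(abs(A[...,2]-54)<6)).sum(),np.median(A[(r>=k)&(r<k+1)&(abs(A[...,2]-54)<6)][:,2]).round(2)) for k in(8,9,10,11,12,13)],
     'arm',np.median(A[(abs(A[...,0])<10)&(A[...,1]>30)&(A[...,1]<40)&(abs(A[...,2]-31)<3)][:,2]),'stop',np.median(A[(abs(abs(A[...,0])-18)<3)&(A[...,1]>42)&(A[...,1]<46)&(abs(A[...,2]-14)<4)][:,2]))
E
```

```text
33.4 [ 0.4444 -0.1117  0.1088] [ 0.2 -1.7 -1.5] [ 0.05  0.28 -0.06] 0.0336 59.05091167311184 [-35.  10. 113.  15.  38.  60.]
TCP nest [-79.3  79.3  78.4] F nest [-0.1 -1.7 -1.6] M [-0.02  0.29 -0.06]
beta -96.5 tilt [ 0.001 -0.002  1.   ]
head-board 53.65 head-block 29.53 (before 55.03 30.93) 711 849
head 1148 ((0.4743783473968506, 70.29429626464844), 14.743175506591797)
40 388 [ 0.84 70.05] 6.1 7.55 corner deg 25.840718486696876 amp 0.18160625882539042
50 430 [ 0.92 70.07] 6.38 7.62 corner deg 27.920296627670364 amp 0.1673486203463099
head-board 53.72 head-block 29.60 (before 55.03 30.93) 716 854
head 1173 ((0.31516551971435547, 70.26280975341797), 14.734350204467773)
40 386 [ 0.54 70.14] 6.14 7.4 corner deg 26.24432547256889 amp 0.17210111336640738
50 420 [ 0.73 70.15] 6.33 7.62 corner deg 26.010460322950024 amp 0.1841916424184049
before [(8, np.int64(287), np.float64(54.8)), (9, np.int64(323), np.float64(54.98)), (10, np.int64(355), np.float64(54.96)), (11, np.int64(382), np.float64(54.98)), (12, np.int64(429), np.float64(54.99)), (13, np.int64(446), np.float64(54.95))] arm 30.798784679053085 stop 13.87945700407299
now [(8, np.int64(135), np.float64(54.92)), (9, np.int64(160), np.float64(55.2)), (10, np.int64(167), np.float64(55.15)), (11, np.int64(186), np.float64(55.08)), (12, np.int64(206), np.float64(55.15)), (13, np.int64(210), np.float64(54.98))] arm 32.33765356381546 stop 15.17522828301835
```

The corner angle of 26.2° matches the 3.2 rad stop, but so would one 60° slip short of it. I'll reinsert the key and test by torque.

Call:
{"api": "arm_command", "payload": {
  "turn": [
    [0,0,0],
    [0,0,0],
    [0,0,0],
    [0,0,0],
    [0,0,0],
    [0,0,0],
    [0,0,0]
  ],
  "xyz": [
    [0,0,-0.4],
    [0.4,0,0],
    [0.4,0,0],
    [0.4,0,0],
    [0.4,0.01,0],
    [0,0,0],
    [0,0,0]
  ],
  "claw": [20,20,20,20,20,20,20],
  "squeeze": 90
}}

```text
time_s: 34.2
position: [0.5075, -0.1317, 0.1574]
tool_rot: [[0.89, -0.268, 0.368], [-0.264, -0.963, -0.061], [0.371, -0.043, -0.928]]
ft_force: [0.3, 0.0, -2.0]
grip_width: 0.0327
gripper_force: 90.4
```

```bash
python3 - <<'E'
from h import *
bt();plan(nest(.25,69.7,82),Rb(-94),1)
E
```

```text
34.2 [ 0.5075 -0.1317  0.1574] [ 0.3  0.  -2. ] [0.06 0.25 0.01] 0.0327 90.43174916412681 [-32.  12. 100.  11.  48.  68.]
TCP nest [-0.3 69.9 98.9] F nest [-0.5  0.1 -1.9] M [0.02 0.26 0.  ]
beta -96.5 tilt [ 0.    -0.001  1.   ]
turn each [-0.004  0.014 -0.503] N 1
xyz [[0.01, 0.0, 0.34]]
```

Call:
{"api": "arm_command", "payload": {
  "turn": [
    [0,0,-0.5],
    [0,0,0],
    [0,0,0],
    [0,0,0],
    [0,0,0],
    [0,0,0],
    [0,0,0]
  ],
  "xyz": [
    [0.01,0,0.2],
    [0,0,0.14],
    [0,0,0.1],
    [0,0,0.1],
    [0,0,0.1],
    [0,0,0.05],
    [0,0,0]
  ],
  "claw": [20,20,20,20,20,20,20]
}}

```text
time_s: 34.9
position: [0.521, -0.1343, 0.1258]
tool_rot: [[0.901, -0.229, 0.369], [-0.222, -0.973, -0.062], [0.373, -0.026, -0.928]]
ft_force: [-3.0, -0.7, 1.7]
grip_width: 0.0327
gripper_force: 90.7
```

```bash
python3 - <<'E'
from h import *
bt()
E
```

```text
34.9 [ 0.521  -0.1343  0.1258] [-3.  -0.7  1.7] [-0.05  0.59 -0.03] 0.0327 90.7328091160889 [-32.  16. 101.  12.  44.  65.]
TCP nest [ 0.7 69.5 64.5] F nest [-2.  -1.2  2.6] M [-0.15  0.57  0.02]
beta -94.0 tilt [ 0.    -0.001  1.   ]
```

Call:
{"api": "arm_command", "payload": {
  "turn": [
    [0,0,0.6],
    [0,0,0.6],
    [0,0,0.6],
    [0,0,0]
  ],
  "xyz": [
    [0,0,0],
    [0,0,0],
    [0,0,0],
    [0,0,0]
  ],
  "claw": [20,20,20,20]
}}

```text
time_s: 35.3
position: [0.5209, -0.1342, 0.1258]
tool_rot: [[0.854, -0.367, 0.369], [-0.372, -0.926, -0.061], [0.364, -0.085, -0.928]]
ft_force: [-3.5, 0.8, 3.6]
grip_width: 0.0327
gripper_force: 91.0
```

```bash
python3 - <<'E'
from h import *
bt()
E
```

```text
35.3 [ 0.5209 -0.1342  0.1258] [-3.5  0.8  3.6] [ 0.12  0.7  -0.  ] 0.0327 91.00314663824975 [-32.  16. 101.  12.  44.  74.]
TCP nest [ 0.6 69.6 64.5] F nest [-1.9  0.2  4.7] M [ 0.01  0.71 -0.  ]
beta -103.1 tilt [ 0.    -0.001  1.   ]
```

Call:
{"api": "arm_command", "payload": {
  "turn": [
    [0,0,0.6],
    [0,0,0.6],
    [0,0,0.4],
    [0,0,0]
  ],
  "xyz": [
    [0,0,0],
    [0,0,0],
    [0,0,0],
    [0,0,0]
  ],
  "claw": [20,20,20,20]
}}

```text
time_s: 35.7
position: [0.5208, -0.1343, 0.1258]
tool_rot: [[0.795, -0.482, 0.368], [-0.496, -0.866, -0.062], [0.349, -0.134, -0.928]]
ft_force: [-5.0, -0.4, 3.7]
grip_width: 0.0328
gripper_force: 91.6
```

```bash
python3 - <<'E'
from h import *
bt();head();key()
E
```

```text
35.7 [ 0.5208 -0.1343  0.1258] [-5.  -0.4  3.7] [-0.14  1.    0.06] 0.0328 91.64762592874467 [-32.  16. 101.  12.  44.  82.]
TCP nest [ 0.4 69.5 64.5] F nest [-3.1 -1.2  5.3] M [-0.26  0.96  0.17]
beta -111.0 tilt [-0.    -0.001  1.   ]
head-board 53.73 head-block 29.58 (before 55.03 30.93) 431 879
shaft [(-8, np.float64(0.4)), (-6, np.float64(4.1)), (-4, np.float64(6.0)), (-2, np.float64(6.1)), (0, np.float64(6.3)), (2, np.float64(6.4)), (4, np.float64(5.1)), (6, np.float64(2.3)), (8, np.float64(0.3))]
-10 89 [ 1.8 -7. ] [6.8 5.2]
0 104 [-1.4 -8.6] [6.8 7.4]
6 53 [ 0.1 -8. ] [7.  7.5]
grip front edge [(-14, np.float64(13.4)), (-10, np.float64(15.1)), (-6, np.float64(15.4)), (-2, np.float64(15.8)), (2, np.float64(16.0)), (6, np.float64(16.2)), (10, np.float64(16.3)), (14, np.float64(12.5))] zs -62.370025190012484
lowest visible shaft nest z 3.446564368212967
```

Call:
{"api": "arm_command", "payload": {
  "turn": [
    [0,0,0.6],
    [0,0,0.6],
    [0,0,0.6],
    [0,0,0]
  ],
  "xyz": [
    [0,0,0],
    [0,0,0],
    [0,0,0],
    [0,0,0]
  ],
  "claw": [20,20,20,20]
}}

```text
time_s: 36.15
position: [0.5207, -0.1343, 0.1257]
tool_rot: [[0.71, -0.6, 0.368], [-0.625, -0.778, -0.062], [0.323, -0.186, -0.928]]
ft_force: [-5.7, 0.0, 4.7]
grip_width: 0.0326
gripper_force: 92.1
```

```bash
python3 - <<'E'
from h import *
for _ in range(5): bt();imaging.get_image('side')
head()
E
```

```text
36.15 [ 0.5207 -0.1343  0.1257] [-5.7  0.   4.7] [-0.16  1.05  0.06] 0.0326 92.11506488383748 [-32.  16. 101.  12.  44.  91.]
TCP nest [ 0.3 69.5 64.5] F nest [-3.5 -0.9  6.4] M [-0.29  1.01  0.19]
beta -120.0 tilt [-0.    -0.002  1.   ]
36.2 [ 0.5207 -0.1343  0.1257] [-5.6 -0.6  3.8] [-0.12  1.08  0.03] 0.0327 92.09108677692711 [-32.  16. 101.  12.  44.  91.]
TCP nest [ 0.3 69.5 64.5] F nest [-3.6 -1.5  5.5] M [-0.26  1.04  0.14]
beta -119.9 tilt [-0.    -0.002  1.   ]
36.25 [ 0.5207 -0.1343  0.1257] [-6.4  0.9  3. ] [-0.07  1.04  0.05] 0.0325 92.08716711611487 [-32.  16. 101.  12.  44.  91.]
TCP nest [ 0.3 69.5 64.5] F nest [-4.8 -0.1  5.2] M [-0.2   1.01  0.14]
beta -119.9 tilt [-0.    -0.002  1.   ]
36.3 [ 0.5207 -0.1343  0.1257] [-5.1 -1.7  4. ] [-0.14  1.05  0.05] 0.0329 92.08678839029744 [-32.  16. 101.  12.  44.  91.]
TCP nest [ 0.3 69.5 64.5] F nest [-2.9 -2.5  5.5] M [-0.27  1.01  0.16]
beta -119.9 tilt [-0.    -0.002  1.   ]
36.35 [ 0.5207 -0.1343  0.1257] [-5.2 -0.6  4.6] [-0.11  1.02  0.11] 0.0329 92.08579779253341 [-32.  16. 101.  12.  44.  91.]
TCP nest [ 0.3 69.5 64.5] F nest [-2.9 -1.5  6.1] M [-0.21  0.99  0.21]
beta -119.9 tilt [-0.    -0.002  1.   ]
head-board 53.74 head-block 29.58 (before 55.03 30.93) 426 936
```

Torque stays at about 0.16 N m and the head no longer sinks as I turn, so the screw is against its stop, which agrees with the 26° socket angle. I'll release the key and retreat along the tool axis.

Call:
{"api": "arm_command", "payload": {
  "turn": [
    [0,0,0],
    [0,0,0],
    [0,0,0],
    [0,0,0],
    [0,0,0],
    [0,0,0],
    [0,0,0],
    [0,0,0],
    [0,0,0],
    [0,0,0]
  ],
  "xyz": [
    [0,0,-0.02],
    [0,0,0],
    [0,0,0],
    [0,0,0],
    [0,0,0],
    [0,0,-0.2],
    [0,0,-0.5],
    [0,0,-0.6],
    [0,0,-0.6],
    [0,0,0]
  ],
  "claw": [78,78,78,78,78,78,78,78,78,78]
}}

```text
time_s: 37.45
position: [0.486, -0.1289, 0.2191]
tool_rot: [[0.707, -0.6, 0.374], [-0.625, -0.778, -0.065], [0.33, -0.188, -0.925]]
ft_force: [0.6, -0.1, -0.4]
grip_width: 0.0779
gripper_force: 0.0
```

```bash
python3 - <<'E'
from h import *
imaging.get_image('side');T=bt();head()
im,d,i=load('wrist');L=(wcloud(i,d)-N0)@np.c_[nx,ny,nz]*1000
m=(np.hypot(L[...,0]+4,L[...,1]-72)<32)&(abs(L[...,2]-127)<8);P=L[m];zt=np.median(P[:,2]);print('key top',len(P),np.median(P,0),cv2.minAreaRect(P[:,:2].astype(np.float32)))
e=(abs(L[...,2]-25)<4)&(abs(L[...,0])<35)&(L[...,1]<5)&(L[...,1]>-60);P=L[e];print('block',np.percentile(P,[1,99],axis=0).round(1),np.linalg.lstsq(np.c_[P[:,:2],np.ones(len(P))],P[:,2],rcond=None)[0].round(4))
im,d,i=snap('scene');W=cloud(d,i)
q=(im.max(-1)<90)&(np.hypot(W[...,0]-.42,W[...,1]-.243)<.03)&(W[...,2]>.08);print('small key',q.sum(),np.median(W[q],0))
E
```

```text
37.5 [ 0.4858 -0.1287  0.217 ] [-0.2 -0.2 -0. ] [0.03 0.16 0.  ] 0.0781 0.0 [-34.   6.  97.  10.  58.  92.]
TCP nest [  1.7  69.3 162.3] F nest [-0.2 -0.2  0.1] M [ 0.01  0.17 -0.  ]
beta -120.0 tilt [-0.002  0.003  1.   ]
head-board 54.02 head-block 29.71 (before 55.03 30.93) 138 497
key top 2039 [  0.24143619  69.39565535 125.5330609 ] ((-1.5657548904418945, 70.38424682617188), (34.80723571777344, 34.998252868652344), 65.79444122314453)
block [[-24.6 -40.5  21.9]
 [ 24.3   4.5  25.7]] [-5.5000e-03  4.4000e-03  2.3899e+01]
small key 30 [0.41353847 0.24133378 0.08642408]
```

The released key sits at a 5.8° corner angle, so the screw moved on during that test and was not yet at its stop. I'll go back a quarter turn, regrasp and continue.

Call:
{"api": "arm_command", "payload": {
  "turn": [
    [0,0,-1],
    [0,0,-1],
    [0,0,-1],
    [0,0,-1],
    [0,0,-1],
    [0,0,-1],
    [0,0,-1],
    [0,0,-1],
    [0,0,-1],
    [0,0,-1],
    [0,0,-1],
    [0,0,-1]
  ],
  "xyz": [
    [0,0,0],
    [0,0,0],
    [0,0,0],
    [0,0,0],
    [0,0,0],
    [0,0,0],
    [0,0,0],
    [0,0,0],
    [0,0,0],
    [0,0,0],
    [0,0,0],
    [0,0,0]
  ],
  "claw": [70,70,70,70,70,70,70,70,70,70,70,70]
}}

```text
time_s: 38.8
position: [0.4855, -0.1282, 0.2134]
tool_rot: [[0.874, 0.318, 0.367], [0.363, -0.93, -0.06], [0.322, 0.186, -0.928]]
ft_force: [0.8, 0.9, 0.3]
grip_width: 0.0698
gripper_force: 0.0
```

Call:
{"api": "arm_command", "payload": {
  "turn": [
    [0,0,-1],
    [0,0,-1],
    [0,0,-1],
    [0,0,-1],
    [0,0,-1],
    [0,0,-1],
    [0,0,-1],
    [0,0,0],
    [0,0,0],
    [0,0,0],
    [0,0,0],
    [0,0,0]
  ],
  "xyz": [
    [0,0,0],
    [0,0,0],
    [0,0,0],
    [0,0,0],
    [0,0,0],
    [0,0,0],
    [0,0,0],
    [0,-0.02,0],
    [0,0,0.6],
    [0,0,0.6],
    [0,0,0.5],
    [0,0,0.22]
  ],
  "claw": [70,70,70,70,70,70,70,70,70,70,70,70]
}}

```text
time_s: 40.0
position: [0.5199, -0.1332, 0.1226]
tool_rot: [[0.539, 0.759, 0.365], [0.827, -0.559, -0.059], [0.159, 0.334, -0.929]]
ft_force: [-0.0, 0.2, 0.2]
grip_width: 0.0702
gripper_force: 0.0
```

Call:
{"api": "arm_command", "payload": {
  "turn": [
    [0,0,0],
    [0,0,0],
    [0,0,0],
    [0,0,0],
    [0,0,0],
    [0,0,0]
  ],
  "xyz": [
    [0,0,0],
    [0,0,0],
    [0,0,0],
    [0,0,0],
    [0,0,0],
    [0,0,0]
  ],
  "claw": [70,20,20,20,20,20],
  "squeeze": 90
}}

```text
time_s: 40.6
position: [0.5202, -0.1338, 0.1267]
tool_rot: [[0.536, 0.758, 0.37], [0.829, -0.556, -0.062], [0.158, 0.34, -0.927]]
ft_force: [-4.4, 1.7, 7.2]
grip_width: 0.0322
gripper_force: 88.6
```

```bash
python3 - <<'E'
from h import *
bt();snap('wrist');key()
E
```

```text
40.6 [ 0.5202 -0.1338  0.1267] [-4.4  1.7  7.2] [0.14 0.5  0.07] 0.0322 88.61479857936502 [-32.  15. 101.  12.  44.  -4.]
TCP nest [ 0.2 70.  65.6] F nest [-1.6  1.   8.4] M [0.08 0.51 0.04]
beta -25.0 tilt [-0.     0.001  1.   ]
shaft [(-6, np.float64(4.7)), (-4, np.float64(5.9)), (-2, np.float64(7.2)), (0, np.float64(8.0)), (2, np.float64(7.2)), (4, np.float64(6.0)), (6, np.float64(4.9))]
-10 85 [ 4.1 -6.5] [8.5 6.8]
0 89 [ 3.9 -6.8] [8.4 7. ]
6 61 [ 3.9 -7. ] [8.6 6.7]
grip front edge [(-14, np.float64(14.0)), (-10, np.float64(16.7)), (-6, np.float64(16.5)), (-2, np.float64(16.7)), (2, np.float64(16.6)), (6, np.float64(16.4)), (10, np.float64(17.0)), (14, np.float64(14.1))] zs -61.216947751045026
lowest visible shaft nest z 4.068919344316763
```

Call:
{"api": "arm_command", "payload": {
  "turn": [
    [0,0,0.8],
    [0,0,0.8],
    [0,0,0.8],
    [0,0,0.8],
    [0,0,0.8],
    [0,0,0.8],
    [0,0,0.8],
    [0,0,0.8],
    [0,0,0.8],
    [0,0,0.8],
    [0,0,0.8],
    [0,0,0]
  ],
  "xyz": [
    [0,0,0.002],
    [0,0,0.002],
    [0,0,0.002],
    [0,0,0.002],
    [0,0,0.002],
    [0,0,0.002],
    [0,0,0.002],
    [0,0,0.002],
    [0,0,0.002],
    [0,0,0.002],
    [0,0,0.002],
    [0,0,0]
  ],
  "claw": [20,20,20,20,20,20,20,20,20,20,20,20]
}}

```text
time_s: 41.85
position: [0.5207, -0.1338, 0.1267]
tool_rot: [[0.913, 0.171, 0.371], [0.209, -0.976, -0.063], [0.351, 0.135, -0.926]]
ft_force: [-9.9, 2.1, 16.4]
grip_width: 0.0323
gripper_force: 90.3
```

```bash
python3 - <<'E'
from h import *
bt()
E
```

```text
41.85 [ 0.5207 -0.1338  0.1267] [-9.9  2.1 16.4] [0.41 0.94 0.15] 0.0323 90.27147559449077 [-32.  15. 101.  12.  43.  40.]
TCP nest [ 0.6 70.  65.4] F nest [-3.3  0.5 19. ] M [0.29 1.   0.05]
beta -69.1 tilt [-0.001  0.002  1.   ]
```

Call:
{"api": "arm_command", "payload": {
  "turn": [
    [0,0,0.6],
    [0,0,0.6],
    [0,0,0.4],
    [0,0,0]
  ],
  "xyz": [
    [0,0,0],
    [0,0,0],
    [0,0,0],
    [0,0,0]
  ],
  "claw": [20,20,20,20]
}}

```text
time_s: 42.25
position: [0.5206, -0.1339, 0.1266]
tool_rot: [[0.928, 0.044, 0.371], [0.072, -0.995, -0.063], [0.366, 0.085, -0.927]]
ft_force: [-11.8, 2.7, 17.9]
grip_width: 0.0324
gripper_force: 90.3
```

```bash
python3 - <<'E'
from h import *
bt()
E
```

```text
42.25 [ 0.5206 -0.1339  0.1266] [-11.8   2.7  17.9] [0.23 1.08 0.21] 0.0324 90.34375573508441 [-32.  15. 101.  12.  43.  48.]
TCP nest [ 0.5 69.9 65.4] F nest [-4.5  0.7 21.1] M [0.13 1.1  0.18]
beta -77.0 tilt [-0.001  0.002  1.   ]
```

Call:
{"api": "arm_command", "payload": {
  "turn": [
    [0,0,0.6],
    [0,0,0.6],
    [0,0,0.4],
    [0,0,0]
  ],
  "xyz": [
    [0,0,0],
    [0,0,0],
    [0,0,0],
    [0,0,0]
  ],
  "claw": [20,20,20,20]
}}

```text
time_s: 42.65
position: [0.5205, -0.134, 0.1266]
tool_rot: [[0.925, -0.086, 0.371], [-0.067, -0.996, -0.063], [0.375, 0.034, -0.927]]
ft_force: [-12.3, 2.1, 18.9]
grip_width: 0.0325
gripper_force: 90.3
```

```bash
python3 - <<'E'
from h import *
bt();head();key()
E
```

```text
42.65 [ 0.5205 -0.134   0.1266] [-12.3   2.1  18.9] [0.15 1.14 0.18] 0.0325 90.34250990487635 [-32.  15. 101.  12.  43.  56.]
TCP nest [ 0.5 69.8 65.4] F nest [-4.5  0.1 22.2] M [0.02 1.15 0.18]
beta -85.0 tilt [-0.001  0.002  1.   ]
head-board 53.69 head-block 29.58 (before 55.03 30.93) 399 743
shaft [(-8, np.float64(3.9)), (-6, np.float64(4.5)), (-4, np.float64(5.7)), (-2, np.float64(6.9)), (0, np.float64(7.6)), (2, np.float64(6.6)), (4, np.float64(5.4)), (6, np.float64(4.3))]
-10 74 [ 4.1 -6.9] [8.1 6.4]
0 90 [ 3.7 -7.2] [8.3 6.7]
6 61 [ 3.7 -7.3] [7.9 6.3]
grip front edge [(-14, np.float64(14.0)), (-10, np.float64(16.4)), (-6, np.float64(16.6)), (-2, np.float64(16.3)), (2, np.float64(16.5)), (6, np.float64(16.8)), (10, np.float64(16.6)), (14, np.float64(13.5))] zs -61.28756474080767
lowest visible shaft nest z 3.492220845779647
```

The readings now agree. The torque drops only when the key's phase matches a socket fixed at about 26.6°, which is 3.2 rad, and the head no longer moves. So the screw is at its hard stop and the key merely slips past it. I'll turn the key back into the socket's free play, unload, release and retreat.

Call:
{"api": "arm_command", "payload": {
  "turn": [
    [0,0,-0.8],
    [0,0,-0.8],
    [0,0,-0.8],
    [0,0,-0.5],
    [0,0,0],
    [0,0,0]
  ],
  "xyz": [
    [0,0,0],
    [0,0,0],
    [0,0,0],
    [0,0,0],
    [0,0,-0.024],
    [0,0,0]
  ],
  "claw": [20,20,20,20,20,20]
}}

```text
time_s: 43.3
position: [0.5203, -0.1338, 0.1267]
tool_rot: [[0.917, 0.149, 0.37], [0.184, -0.981, -0.062], [0.354, 0.125, -0.927]]
ft_force: [-6.8, 0.9, 9.9]
grip_width: 0.0316
gripper_force: 90.8
```

```bash
python3 - <<'E'
from h import *
bt()
E
```

```text
43.3 [ 0.5203 -0.1338  0.1267] [-6.8  0.9  9.9] [ 0.22  0.59 -0.03] 0.0316 90.75644904747605 [-32.  15. 101.  12.  43.  41.]
TCP nest [ 0.3 69.9 65.5] F nest [-2.6 -0.3 11.7] M [ 0.1   0.62 -0.07]
beta -70.6 tilt [-0.     0.001  1.   ]
```

Call:
{"api": "arm_command", "payload": {
  "turn": [
    [0,0,0],
    [0,0,0],
    [0,0,0],
    [0,0,0],
    [0,0,0],
    [0,0,0],
    [0,0,0],
    [0,0,0],
    [0,0,0],
    [0,0,0],
    [0,0,0],
    [0,0,0]
  ],
  "xyz": [
    [0,0,0],
    [0,0,0],
    [0,0,0],
    [0,0,0],
    [0,0,0],
    [0,0,-0.2],
    [0,0,-0.5],
    [0,0,-0.6],
    [0,0,-0.7],
    [0,0,-0.6],
    [0,0,0],
    [0,0,0]
  ],
  "claw": [78,78,78,78,78,78,78,78,78,78,78,78]
}}

```text
time_s: 44.5
position: [0.4721, -0.1257, 0.2466]
tool_rot: [[0.917, 0.149, 0.37], [0.184, -0.981, -0.062], [0.353, 0.125, -0.927]]
ft_force: [-0.1, -0.2, 0.8]
grip_width: 0.0779
gripper_force: 0.0
```

```bash
python3 - <<'E'
from h import *
T=bt();head();im,d,i=load('wrist');L=(wcloud(i,d)-N0)@np.c_[nx,ny,nz]*1000
m=(np.hypot(L[...,0]+4,L[...,1]-72)<32)&(abs(L[...,2]-126)<8);P=L[m];print('key top',len(P),np.median(P,0),cv2.minAreaRect(P[:,:2].astype(np.float32)))
e=(abs(L[...,2]-25)<4)&(abs(L[...,0])<35)&(L[...,1]<5)&(L[...,1]>-60);print('block',np.percentile(L[e],[1,99],axis=0).round(1))
E
```

```text
44.5 [ 0.4721 -0.1257  0.2466] [-0.1 -0.2  0.8] [0.04 0.15 0.03] 0.0779 0.0 [-35.   3.  95.  10.  63.  42.]
TCP nest [-1.00e-01  7.00e+01  1.95e+02] F nest [ 0.2 -0.2  0.8] M [0.02 0.15 0.02]
beta -70.5 tilt [-0.  0.  1.]
head-board 53.96 head-block 29.66 (before 55.03 30.93) 144 355
key top 1598 [ -4.8244371   72.57824205 125.88914568] ((-6.85499382019043, 71.977783203125), (35.106788635253906, 34.719825744628906), 24.940725326538086)
block [[-24.3 -40.4  22.4]
 [ 24.4   4.6  25.9]]
```

```bash
python3 -c "
from rig import env
print(env.close_job())"
```

```text
the job is handed in; nothing more can be done
None
```

I handed the job in with the block clamped in the nest and the big key standing in the screw; by socket angle and torque the screw is at its hard stop, but its head sank only about 1.35 mm where about 1.8 mm was expected, so full tightness is likely, not proven, and one of the three turns ran past a quarter turn.

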